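Lay out a dismantled drive for reassembly

ROBOT

A 6-joint arm with a two-finger parallel gripper is mounted at the origin on the work surface. World frame = base frame: x ahead of the robot, y to its left, z up, the work surface at z = 0. Lengths are in mm, angles in degrees, forces in N, time in s.
With the tool pointing down it reaches from about 425 to 950 mm from the base axis. Payload 14.7 kg.
Tool frame: the origin (TCP) lies midway between the tips of the shut fingers; the grasp point (between the pads) lies 19 mm behind it; x points along the fingers, z is the direction in which the jaws open and shut, and the axes are right-handed (so a half turn about x gives the same grasp; the last joint's range is limited). The gripper opens to 85 mm and grips with 20 to 120 N. Pads are 22 mm wide; open, the fingers measure 114 mm over their backs; the gripper's body (76 mm by 85 mm) begins 54 mm behind the grasp point. The pads swing forward as they close: fully open they stand 13 mm farther back than shut.
Start: joints at [63.621, 27.513, 91.461, -0, 61.026, -2.67], TCP at [261.335, 595.144, 203.797] pointing down, gripper open.
Joint ranges: [-157.49, 157.49], [-46.99, 117.5], [13.45, 153.17], [-89.5, 269.5], [5.16, 153.95], [-167.48, 167.48]. Speed limits (degrees/s): [108.29, 108.29, 136.94, 172.46, 172.46, 172.46].

INTERFACE

Orientations are given as [roll, pitch, yaw] about the fixed x, y, z axes, in that order (R = Rz(yaw) Ry(pitch) Rx(roll)).
In Python, from rig import readout, snapshot, ticket gives the robot as it stands.
- The arm moves only by the shell command python3 -m crank 'ROWS' [FORCE]. ROWS is JSON, a list of rows, each a list of 5 numbers: the shift along the tool's x, y, z in units of 60 mm (1.0 is 60 mm), then the turn about the tool's x in units of 6 degrees (1.0 is 6 degrees), then the opening, from -1 (shut) to 1 (fully open). A call has 1 to 8 rows; each row shifts and turns the pose as measured when the row begins, along the tool's axes as they then stand; what a row does not reach is not made up. A row lasts 1/8 s, in which the tool goes at most 62.5 mm and 10.7 degrees, less where a joint would pass 70% of its speed; a pose out of reach is approached as far as the arm can. A call is refused whole if a number of a shift passes 1 or a number of a turn 1, either way. A call with a gripper value outside its range is refused whole. The fingers move at their own pace and stop on an object; FORCE is the grip in N (left out, the last holds). Time passes only in rows, so rows that do not move let the fingers close. It gives the time, the measured TCP pose, the force and the opening at its end, in the units of the state.
- readout.sense(): the state, without advancing time (a new reading comes with each control period).
- snapshot(name): name is "side" or "top"; returns a dict with "img" (384x512x3 uint8, red, green, blue), "z_map" (384x512 float32, mm along the optical axis (not along the pixel's ray), 0 where there is no reading), "fovy" (degrees; the focal length in pixels is half the picture's height over the tangent of half this angle, whatever the lens; pixels are square), "cx", "cy" (the principal point, pixels), "rvec" (rotation vector, rad) and "tvec" (3), from world to camera coordinates, as OpenCV has them. Camera axes: x right, y down, z forward; pixel columns grow to the right and rows downward; lengths in mm; the calibration is good to about 2 mm. A picture is of the moment at which its call begins.
- ticket.hand_in(): hands the job in, once; it reports no verdict.
The state is a dict: "clock": time; "joint_pos": joint angles; "joint_vel": joint speeds; "joint_torque": joint torques, N m; "tool_pos": TCP position; "eef_rot": TCP orientation; "ft_force": force on the tool from outside, world axes, zero at the start; "moment": the same for the moment, N m; "gripper_width": opening from 0.0 (shut) to 1.0 (fully open).
Only numpy, scipy, OpenCV 4.12 (cv2) and the standard library are available. Lean on these libraries where they do the work, as an engineer would, in place of code of your own. Each camera call takes 0.05 s, during which the arm holds its last target.

TASK

Lay out the parts of this dismantled drive on the blue mat for reassembly: the dark steel gear flat on the white line midway between motor and gearbox, the brass bush standing on its flange centred on top of the gear, the ball bearing flat and centred on top of the red gearbox, and the turquoise end cap, vents up, on the mat straight behind the motor (squarely across the mat from the white line, on the side away from the robot) with about 3 cm of clear mat between them. Leave the red plug, the grease tin and the rubber wheel where they are.

Things in the scene. Friction and masses are not known exactly. Their poses are not given: they have to be found in the camera images.
- mat: Blue rubber mat, fixed, 200 x 370 x 4 mm, turned up to 0.2 rad; a white 8 mm line along its length carries motor and gearbox, a thin one marks the far edge. Origin: middle of the wide line, midway between motor and gearbox, on the underside (bench height). y along the line (robot's left), x across the mat, away from the robot. Reaches 60 mm before the line, 140 mm behind it, 185 mm to each side.
- motor: Electric motor, fixed upright on the wide line, 115 mm from its middle, at the left or right end: round grey finned can, diameter 84, height 70 mm; on top a 60 mm aluminium boss 4 mm high and a steel shaft stub (12 mm) up to 92 mm. Origin: centre of its underside, on the mat; its x and y are parallel to the mat's.
- gearbox: Gearbox, fixed on the mat's wide line, 115 mm from its middle, at the other end from the motor: red block 84 x 84 x 60 mm (may be turned on the spot up to 0.3 rad), flat top with a flush round aluminium face of 60 mm and a dark centre. Origin: centre of its underside, on the mat; top at z = 60 mm.
- gear: Dark steel toothed gear lying flat, outer diameter 56, height 18 mm, flat top, 0.25 kg. Loose; starts upright on the bench beside the mat, to the left or right of it. Origin: centre of its underside, z up; round, so its yaw does not matter. 
- bush: Brass flanged bush standing on its flange: flange diameter 38, 5 mm thick, below a sleeve of diameter 28 mm; 28 mm high in all, 0.1 kg. Loose; starts upright on the bench beside the mat, to the left or right of it. Origin: centre of its underside, z up; round, so its yaw does not matter. 
- bearing: Ball bearing lying flat, bright steel with a black seal ring, diameter 52, height 15 mm, 0.13 kg. Loose; starts upright on the bench beside the mat, to the left or right of it. Origin: centre of its underside, z up; round, so its yaw does not matter. 
- cap: Turquoise plastic end cap, diameter 56, height 30 mm, flat, with dark vent slots on top, 0.06 kg. Loose; starts upright on the bench beside the mat, to the left or right of it. Origin: centre of its underside, z up; round, so its yaw does not matter. 
- plug: Bystander: red five-pin industrial plug standing upright, pins up, body diameter 48, collar 56, height 67 mm with its pins. Loose, to be left alone. Origin: centre of its underside.
- tin: Bystander: yellow grease tin with a bright metal lid, diameter 57, height 50 mm. Loose, to be left alone. Origin: centre of its underside.
- wheel: Bystander: small black rubber wheel with an orange hub, lying flat, diameter 58, height 24 mm. Loose, to be left alone. Origin: centre of its underside.
Mind the look-alikes: they are no part of the job. Leave any orange or pink look-alike of the bearing alone.

How it is judged (in metres and radians):
At the end, for the whole second after the job is handed in: Gear flat on the mat within 15 mm of midway between motor and gearbox; bush on the gear, within 10 mm of its centre; bearing on the gearbox, within 12 mm of its centre; cap on the mat 15 to 45 mm clear behind the motor, within 15 mm sideways; all upright (0.1 rad), released, at rest (horizontal distance between gear and mat below 0.015 m and z of gear in the frame of mat between 0.002 and 0.008 m and horizontal distance between bush and gear below 0.01 m and z of bush in the frame of gear between 0.014 and 0.022 m and horizontal distance between bearing and gearbox below 0.012 m and z of bearing in the frame of gearbox between 0.056 and 0.064 m and x of cap in the frame of motor between 0.085 and 0.115 m and y of cap in the frame of motor between -0.015 and 0.015 m and z of cap in the frame of mat between 0.002 and 0.008 m and angle between each of gear, bush, bearing, cap's own z axis and vertical below 0.1 rad and linear speed of each of gear, bush, bearing, cap below 0.02 m/s and angular speed of each of gear, bush, bearing, cap below 0.2 rad/s); the robot touches nothing.
It fails at once if the red plug, the grease tin or the rubber wheel is moved more than 20 mm or tipped over (distance of any of plug, tin, wheel from where it was at the start of the episode above 0.02 m or angle between any of plug, tin, wheel's own z axis and vertical above 0.3 rad).
It also fails if it takes over 112 s, if anything falls off the work surface, if the arm or the gripper's body presses on something with over 40 N, if the wrist force passes 120 N, or if a joint passes its speed limit or range.

## Working session

There is one attempt and no reset: what is moved stays moved. The work goes in short steps, Python scripts to look and compute and a shell command to move; the robot and the scene stay as the last step left them, time stands still between calls to the robot, and variables do not carry over. Pictures are saved under pics/ and viewed, and the job is handed in when it is done.

```bash
ls; mkdir -p pics
python3 - <<'E'
from rig import readout, snapshot
import cv2,numpy as np
print(readout.sense())
for n in("top","side"):
    s=snapshot(n); cv2.imwrite(f"pics/{n}0.png",s["img"][:,:,::-1]); np.savez(f"{n}0.npz",**s)
    print({k:v for k,v in s.items() if k not in("img","z_map")})
    R=cv2.Rodrigues(np.array(s["rvec"],float))[0]; print(-R.T@np.array(s["tvec"]).ravel(), R)
E
```

```text
pics
{'clock': 0.0, 'joint_pos': array([ 6.36221689e+01,  2.75510934e+01,  9.14920186e+01,  7.50714838e-04,
        6.10265173e+01, -2.66887043e+00]), 'joint_vel': array([ 0.00793684, -0.07601757,  0.08206138, -0.0118426 , -0.01825769,
        0.04979067]), 'joint_torque': array([-3.02037122e-03, -9.50651765e+01, -4.30185843e+01, -2.11799957e-04,
        1.20113703e-02, -5.82471330e-05]), 'tool_pos': array([261.13220084, 594.76808653, 203.16965411]), 'eef_rot': array([ 176.79108333,   89.93036763, -116.91824136]), 'ft_force': array([ 0.82019893, -0.22172216,  0.50016326]), 'moment': array([0.01139858, 0.02966696, 0.00315392]), 'gripper_width': 0.9994672429149554}
{'fovy': 50.42593244566571, 'cx': 248.380566576445, 'cy': 188.90988943755417, 'rvec': array([ 2.19995868, -2.15522485,  0.10958574]), 'tvec': array([ -27.76034326,  556.58649562, 1065.85589688])}
[ 455.94926552   -8.72568504 1112.94298432] [[ 0.02012964 -0.99975814  0.0088582 ]
 [-0.99550047 -0.02086288 -0.09243136]
 [ 0.09259381 -0.00695774 -0.99567966]]
{'fovy': 49.7767514550762, 'cx': 255.4394602136408, 'cy': 192.9900856688543, 'rvec': array([ 2.29959987, -0.52881204,  0.2195717 ]), 'tvec': array([-478.91716653,  212.27729834,  909.12493155])}
[ 214.31308457 -657.96272408  788.72454029] [[ 0.89978351 -0.43633473 -0.0012808 ]
 [-0.30709931 -0.63119122 -0.7122413 ]
 [ 0.30996718  0.64125631 -0.70193354]]
```

View pics/top0.png

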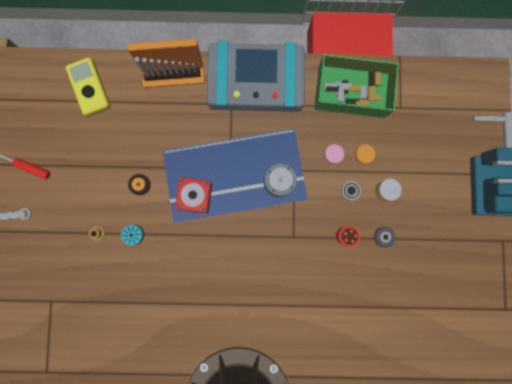

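View pics/side0.png

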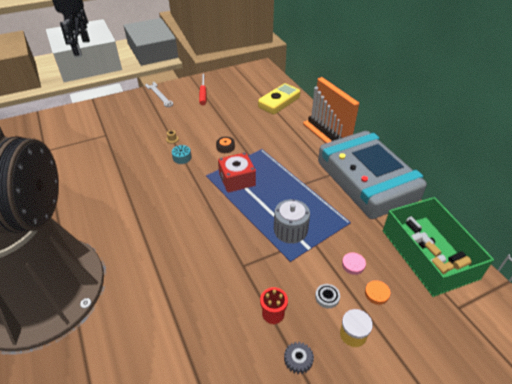

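The top view shows the gear at (385,237), the bearing at (351,190), the tin at (390,190) and the plug at (349,237). The cap is at (131,235), the bush at (96,233), the wheel at (139,184), the motor at (280,180) and the gearbox at (193,194). The pink and orange discs are decoys. Next I'll measure positions.

```bash
cat > h.py <<'E'
import numpy as np, cv2
from rig import readout, snapshot
def cam(s):
    R=cv2.Rodrigues(np.array(s["rvec"],float))[0]; t=np.array(s["tvec"],float).ravel()
    f=s["img"].shape[0]/2/np.tan(np.radians(float(s["fovy"]))/2); return R,t,f,float(s["cx"]),float(s["cy"])
def ray(s,uv,z):
    R,t,f,cx,cy=cam(s); C=-R.T@t; uv=np.atleast_2d(uv)
    d=np.c_[(uv[:,0]-cx)/f,(uv[:,1]-cy)/f,np.ones(len(uv))]@R
    return C+d*((z-C[2])/d[:,2])[:,None]
def cloud(s):
    R,t,f,cx,cy=cam(s); v,u=np.indices(s["z_map"].shape); z=s["z_map"]
    P=np.stack([(u-cx)/f*z,(v-cy)/f*z,z],-1)-t; P=P@R; P[z==0]=np.nan; return P
def top(s,uv,r,zlo):   # pixels near uv higher than zlo: enclosing circle center
    P=cloud(s); v,u=np.indices(s["z_map"].shape)
    m=((u-uv[0])**2+(v-uv[1])**2<r*r)&(P[...,2]>zlo)
    return m,P
E
cat > m.py <<'E'
from h import *
s=dict(np.load("top0.npz")); q=dict(np.load("side0.npz"))
P=cloud(s)
print("bench z", np.nanmedian(P[260:330,100:400,2]), np.nanmedian(cloud(q)[280:340,130:230,2]))
T={"gear":((385,237),18),"bearing":((351,190),15),"tin":((390,190),50),"plug":((349,237),55),"cap":((131,235),30),"bush":((96,233),28),"wheel":((139,184),24),"motor":((280,180),74),"gearbox":((193,194),64)}
for n,(uv,h) in T.items():
    r=24 if n in("motor","gearbox") else 16
    m,_=top(s,uv,r,max(h*0.6,9) if n!="motor" else 64)
    X=P[m]; zt=np.median(X[:,2])
    c=cv2.findContours(m.astype(np.uint8),cv2.RETR_EXTERNAL,cv2.CHAIN_APPROX_NONE)[0]; c=max(c,key=cv2.contourArea)
    (a,b),rr=cv2.minEnclosingCircle(c); M=cv2.moments(m.astype(np.uint8),True)
    g=(M["m10"]/M["m00"],M["m01"]/M["m00"])
    print(n,m.sum(),"zt %.1f max %.1f"%(zt,X[:,2].max()),"rect",cv2.minAreaRect(c)[1:], "px",np.round(g,1),"XY",np.round(ray(s,g,h)[0],1),np.round(ray(s,(a,b),h)[0],1))
# line
hsv=cv2.cvtColor(s["img"],cv2.COLOR_RGB2HSV)
poly=cv2.fillConvexPoly(np.zeros(hsv.shape[:2],np.uint8),np.array([[165,153],[295,131],[306,182],[175,220]]),1)
blue=cv2.inRange(hsv,(105,100,40),(125,255,255))
print("mat rect"); c=max(cv2.findContours(blue,0,1)[0],key=cv2.contourArea); print(c.shape,cv2.minAreaRect(c))
w=(cv2.inRange(hsv,(0,0,150),(180,90,255))>0)
v,u=np.indices(w.shape); w&=(u>216)&(u<258)&(v>175)&(v<205)
X=ray(s,np.c_[u[w],v[w]],4); vx,vy,x0,y0=cv2.fitLine(X[:,:2].astype(np.float32),cv2.DIST_L2,0,.01,.01).ravel(); print("line",w.sum(),x0,y0,np.degrees(np.arctan2(vy,vx)))
E
python3 m.py
```

```text
bench z 0.5845267976600722 1.3112150928985387
gear 345 zt 18.9 max 25.0 rect ((20.0, 21.0), 90.0) px [384.8 236.2] XY [ 438.5 -383.9   18. ] [ 437.8 -383.3   18. ]
bearing 289 zt 16.0 max 21.3 rect ((18.0, 18.0), 90.0) px [351.  189.8] XY [ 561.4 -294.4   15. ] [ 561.7 -294.2   15. ]
tin 397 zt 51.0 max 56.6 rect ((21.0, 22.0), 90.0) px [389.3 188.8] XY [ 562.7 -386.2   50. ] [ 562.3 -386.1   50. ]
plug 383 zt 60.0 max 72.5 rect ((21.0, 21.0), 90.0) px [348.6 235.4] XY [ 439.1 -277.5   55. ] [ 438.6 -277.5   55. ]
cap 367 zt 30.0 max 35.9 rect ((20.0, 21.0), 90.0) px [131.7 234. ] XY [430.9 288.5  30. ] [430.5 288.4  30. ]
bush 102 zt 27.1 max 32.4 rect ((10.0, 11.0), 90.0) px [ 94.3 232.8] XY [432.1 387.5  28. ] [431.6 387.   28. ]
wheel 369 zt 24.2 max 29.8 rect ((21.0, 21.0), 90.0) px [138.6 183.6] XY [565.4 278.   24. ] [565.6 277.9  24. ]
motor 827 zt 76.8 max 100.0 rect ((31.752164840698242, 31.75216293334961), 26.56505012512207) px [280.3 178.8] XY [580.4 -97.3  74. ] [580.4 -96.9  74. ]
gearbox 1081 zt 64.3 max 70.6 rect ((33.24130630493164, 33.61341094970703), 7.125016689300537) px [193.  194.5] XY [536.  126.4  64. ] [535.9 126.6  64. ]
mat rect
(376, 1, 2) ((232.36141967773438, 164.4973907470703), (43.74620056152344, 132.21131896972656), 80.29335021972656)
line 184 558.2462 14.419215 -78.701515
```

```bash
cat > go.py <<'E'
# usage: go.py x y z [jawyaw]: units to go, in the tool's axes
import sys
from h import *
from scipy.spatial.transform import Rotation as Ro
st=readout.sense(); R=Ro.from_euler('xyz',st["eef_rot"],degrees=True).as_matrix()
p=st["tool_pos"]; y=np.degrees(np.arctan2(R[1,2],R[0,2]))
print("t %.2f"%st["clock"],"p",np.round(p,1),"toolx",np.round(R[:,0],3),"jaw yaw %.1f"%y,"tooly",np.round(R[:,1],2),"w %.2f"%st["gripper_width"],"F",np.round(st["ft_force"],1),"j6 %.0f"%st["joint_pos"][5])
if len(sys.argv)>3:
    d=np.array([float(a) for a in sys.argv[1:4]])-p; print("units xyz",np.round(R.T@d/60,3))
    dy=((float(sys.argv[4]) if len(sys.argv)>4 else 11.2)-y+90)%180-90; print("turn units (about down = -dyaw if x down)",round(-dy/6,2))
E
python3 go.py 431 288.5 120
python3 - <<'E'
from h import *
q=dict(np.load("side0.npz")); hsv=cv2.cvtColor(q["img"],cv2.COLOR_RGB2HSV)
P=cloud(q)
for n,uv,h in(("bush",(171,136),28),("cap",(181,154),30),("gear",(299,357),18),("bearing",(328,295),15),("gearbox",(237,165),64)):
    m,_=top(q,uv,22,h-3); m&=P[...,2]<h+6; X=P[m]; print(n,m.sum(),np.round(X.mean(0),1),np.round((np.nanmin(X,0)+np.nanmax(X,0))/2,1))
E
```

```text
t 0.10 p [261.2 594.8 203.2] toolx [-0.    -0.001 -1.   ] jaw yaw 66.3 tooly [-0.92  0.4   0.  ] w 1.00 F [-0.7 -0.  -0.3] j6 -3
units xyz [ 1.391 -4.644 -3.534]
turn units (about down = -dyaw if x down) 9.18
bush 203 [428.4 312.4  30.7] [430.2 334.3  29.5]
cap 194 [430.2 288.8  31.2] [430.2 321.4  31.2]
gear 657 [ 436.5 -385.1   19.1] [ 436.9 -384.4   18.9]
bearing 415 [ 559.4 -295.6   16.5] [ 559.8 -294.5   16.5]
gearbox 647 [534.7 124.3  65.5] [536.5 126.6  65.4]
```

```bash
python3 -m crank '[[0,0,0,1,1],[0,0,0,1,1],[0,0,0,1,1],[0,0,0,1,1],[0,0,0,1,1],[0,0,0,1,1],[0,0,0,1,1],[0,0,0,1,1]]' 50; python3 go.py 431 288.5 110
```

```text
clock: 1.1
tool_pos: [260.2, 592.8, 200.1]
eef_rot: [-133.1, 89.6, -116.3]
ft_force: [-0.3, 0.1, 0.0]
gripper_width: 0.998
t 1.10 p [260.2 592.8 200.1] toolx [-0.003 -0.006 -1.   ] jaw yaw 16.8 tooly [-0.29  0.96 -0.01] w 1.00 F [-0.3  0.1  0. ] j6 47
units xyz [ 1.525 -5.67   1.27 ]
turn units (about down = -dyaw if x down) 0.93
```

```bash
python3 -m crank '[[0,0,0,1,1],[0,0,0,1,1]]' 50; python3 go.py 431 288.5 110
```

```text
clock: 1.35
tool_pos: [259.9, 592.3, 199.3]
eef_rot: [-120.8, 89.5, -116.4]
ft_force: [0.1, 0.2, 0.3]
gripper_width: 1.0
t 1.35 p [259.9 592.3 199.3] toolx [-0.004 -0.008 -1.   ] jaw yaw 4.4 tooly [-0.08  1.   -0.01] w 1.00 F [0.1 0.2 0.3] j6 59
units xyz [ 1.517 -5.254  2.464]
turn units (about down = -dyaw if x down) -1.14
```

```bash
python3 -m crank '[[0.2,-0.88,0.41,0,1],[0.2,-0.88,0.41,0,1],[0.25,-0.88,0.41,0,1],[0.25,-0.88,0.41,0,1],[0.25,-0.88,0.41,0,1],[0.25,-0.88,0.41,0,1]]'; python3 go.py 431 288.5 12
```

```text
clock: 2.1
tool_pos: [433.5, 282.1, 114.1]
eef_rot: [-119.4, 89.6, -114.7]
ft_force: [1.1, 0.5, -0.7]
gripper_width: 0.996
t 2.10 p [433.5 282.1 114.1] toolx [-0.003 -0.006 -1.   ] jaw yaw 4.6 tooly [-0.08  1.   -0.01] w 1.00 F [ 1.1  0.5 -0.7] j6 25
units xyz [ 1.701  0.119 -0.027]
turn units (about down = -dyaw if x down) -1.1
```

```bash
python3 -m crank '[[0.6,0.08,-0.02,0,1],[0.6,0.04,0,0,1],[0.4,0,0,0,1],[0,0,0,0,1]]'; python3 go.py 431 288.5 5
```

```text
clock: 2.6
tool_pos: [433.5, 283.6, 14.5]
eef_rot: [-123.3, 89.6, -119.1]
ft_force: [-0.5, 0.5, 0.1]
gripper_width: 1.0
t 2.60 p [433.5 283.6  14.5] toolx [-0.004 -0.007 -1.   ] jaw yaw 4.2 tooly [-0.07  1.   -0.01] w 1.00 F [-0.5  0.5  0.1] j6 26
units xyz [ 0.158  0.086 -0.035]
turn units (about down = -dyaw if x down) -1.17
```

```bash
python3 -m crank '[[0.14,0.12,-0.04,0,1],[0,0.03,0,0,1]]'; python3 go.py 431 288.5 5
```

```text
clock: 2.85
tool_pos: [430.7, 293.4, 6.9]
eef_rot: [-118.0, 89.6, -113.9]
ft_force: [-0.3, 0.6, -0.5]
gripper_width: 0.998
t 2.85 p [430.7 293.4   6.9] toolx [-0.003 -0.006 -1.   ] jaw yaw 4.2 tooly [-0.07  1.   -0.01] w 1.00 F [-0.3  0.6 -0.5] j6 27
units xyz [ 0.032 -0.081 -0.001]
turn units (about down = -dyaw if x down) -1.17
```

```bash
python3 -m crank '[[0.02,-0.08,0,0,1],[0,0,0,0,1]]'; python3 go.py 431 288.5 5
```

```text
clock: 3.1
tool_pos: [431.6, 289.1, 6.8]
eef_rot: [-105.1, 89.7, -100.8]
ft_force: [0.0, 0.3, -1.0]
gripper_width: 0.999
t 3.10 p [431.6 289.1   6.8] toolx [-0.001 -0.005 -1.   ] jaw yaw 4.2 tooly [-0.07  1.   -0.  ] w 1.00 F [ 0.   0.3 -1. ] j6 27
units xyz [ 0.03  -0.009 -0.011]
turn units (about down = -dyaw if x down) -1.16
```

```bash
python3 -m crank '[[0,0,0,0,-1],[0,0,0,0,-1],[0,0,0,0,-1],[0,0,0,0,-1],[0,0,0,0,-1]]' 40; python3 go.py
```

```text
clock: 3.72
tool_pos: [432.1, 289.1, 7.4]
eef_rot: [-95.2, 89.7, -91.0]
ft_force: [-0.2, 0.6, 0.6]
gripper_width: -0.006
t 3.73 p [432.1 289.1   7.4] toolx [-0.    -0.005 -1.   ] jaw yaw 4.2 tooly [-0.07  1.   -0.  ] w -0.01 F [-0.2  0.6  0.6] j6 27
```

```bash
cat > pic.py <<'E'
import sys; from h import *
n,k=sys.argv[1:3]; s=snapshot(n); im=s["img"]
if len(sys.argv)>3:
    a,b,c,d=map(int,sys.argv[3:7]); im=cv2.resize(im[b:d,a:c],None,fx=4,fy=4,interpolation=cv2.INTER_CUBIC)
cv2.imwrite(f"pics/{k}.png",im[:,:,::-1]); np.savez("last_"+n+".npz",**s)
E
python3 pic.py side a1 110 80 260 220; python3 pic.py top a1t 60 150 210 290
```

```text
(no output)
```

View pics/a1.png

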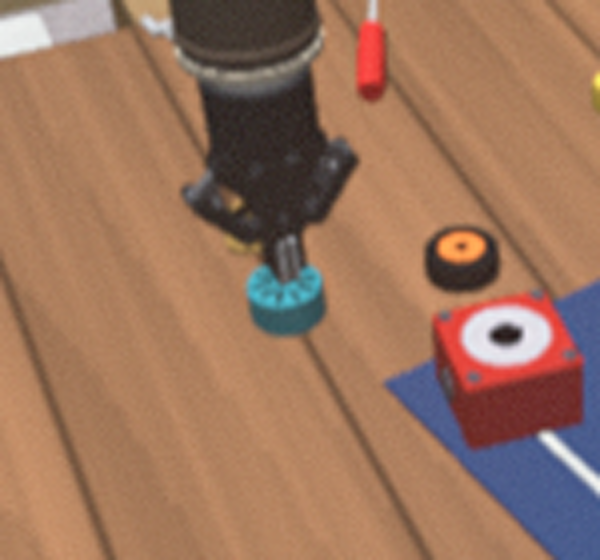

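View pics/a1t.png

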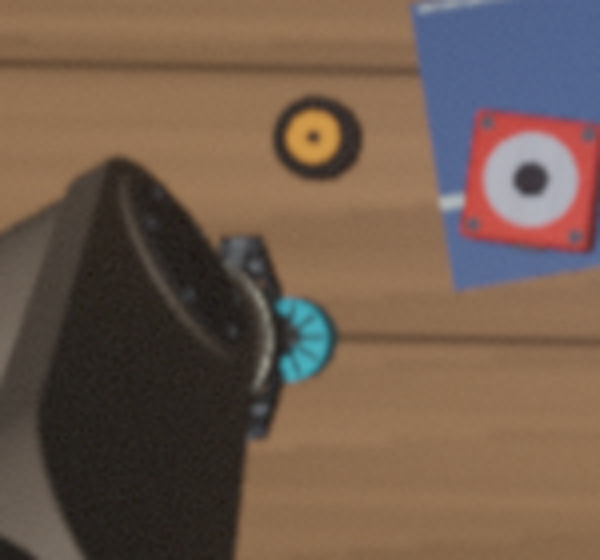

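```bash
python3 go.py
python3 - <<'E'
from h import *
s=dict(np.load("last_side.npz")); P=cloud(s)
for v in range(138,172,2):
    print(v,[tuple(int(round(x)) if x==x else -1 for x in P[v,u]) for u in (174,178,182,186,190)], s["img"][v,182])
s=dict(np.load("last_top.npz"));P=cloud(s); hsv=cv2.cvtColor(s["img"],cv2.COLOR_RGB2HSV); m=cv2.inRange(hsv,(80,100,60),(100,255,255))>0
v,u=np.indices(m.shape); m&=(abs(u-133)<20)&(abs(v-235)<20); X=P[m]; print(m.sum(),np.nanmin(X,0),np.nanmax(X,0),np.nanmedian(X,0))
E
```

```text
t 3.83 p [432.1 289.1   7.4] toolx [-0.    -0.005 -1.   ] jaw yaw 4.2 tooly [-0.07  1.   -0.  ] w -0.00 F [-1.1 -0.1  0.4] j6 27
138 [(415, 279, 87), (426, 278, 85), (437, 279, 80), (473, 376, 2), (485, 372, 2)] [73 65 64]
140 [(435, 378, 6), (425, 278, 78), (436, 278, 74), (470, 369, 0), (482, 363, 1)] [128 127 129]
142 [(433, 374, 2), (426, 285, 65), (436, 282, 64), (467, 358, 2), (479, 356, -1)] [85 78 78]
144 [(430, 363, 3), (424, 283, 60), (436, 282, 57), (448, 284, 52), (475, 344, 1)] [82 74 71]
146 [(426, 351, 5), (422, 278, 57), (434, 281, 52), (451, 303, 30), (471, 332, 3)] [78 72 69]
148 [(416, 308, 31), (423, 284, 46), (433, 279, 46), (448, 292, 32), (467, 321, 4)] [89 80 77]
150 [(413, 296, 33), (424, 294, 31), (434, 286, 33), (445, 285, 30), (456, 283, 27)] [ 84 120 128]
152 [(410, 290, 31), (420, 283, 33), (431, 279, 32), (441, 272, 33), (453, 271, 30)] [ 72 161 178]
154 [(407, 279, 33), (418, 277, 31), (428, 270, 32), (439, 269, 29), (452, 271, 23)] [ 83 182 199]
156 [(406, 281, 24), (415, 268, 30), (426, 265, 29), (437, 263, 27), (451, 273, 14)] [ 72 154 167]
158 [(406, 282, 16), (414, 269, 22), (425, 266, 21), (437, 265, 18), (451, 276, 4)] [59 88 97]
160 [(405, 282, 9), (413, 269, 16), (423, 261, 18), (436, 266, 9), (449, 272, 1)] [59 90 97]
162 [(403, 281, 3), (413, 271, 7), (424, 268, 5), (435, 264, 4), (446, 261, 2)] [54 88 94]
164 [(401, 274, 2), (411, 269, 1), (422, 265, 0), (433, 262, -1), (442, 251, 4)] [147 118  94]
166 [(398, 263, 4), (408, 259, 2), (418, 252, 4), (429, 248, 3), (440, 245, 2)] [186 135  98]
168 [(396, 258, 0), (405, 250, 3), (416, 247, 1), (427, 246, -2), (436, 234, 4)] [182 132  97]
170 [(393, 251, -1), (403, 244, 1), (414, 241, -1), (424, 234, 1), (433, 226, 3)] [181 132  97]
184 [404.74579832 253.84574711  17.19895747] [454.75246873 293.90561398 175.73736774] [428.82993199 276.26531954  30.25161446]
```

```bash
python3 -m crank '[[-1,0,0,0,-1],[0,0,0,0,-1],[0,0,0,0,-1]]'; python3 go.py; python3 pic.py side a2 110 60 260 200;  python3 - <<'E'
from h import *
s=dict(np.load("last_side.npz")); P=cloud(s)
for v in range(100,160,2):
    print(v,[tuple(int(round(x)) if x==x else -1 for x in P[v,u]) for u in (176,180,184,188)])
E
```

```text
clock: 4.2
tool_pos: [431.5, 289.1, 67.8]
eef_rot: [-114.3, 89.7, -110.1]
ft_force: [-0.3, -0.0, -0.4]
gripper_width: -0.002
t 4.20 p [431.5 289.1  67.8] toolx [-0.002 -0.006 -1.   ] jaw yaw 4.2 tooly [-0.07  1.   -0.01] w -0.00 F [-0.3 -0.  -0.4] j6 27
100 [(437, 278, 204), (446, 272, 205), (459, 283, 195), (473, 293, 185)]
102 [(437, 281, 196), (445, 271, 200), (458, 281, 191), (471, 289, 182)]
104 [(436, 279, 192), (444, 272, 193), (459, 286, 181), (472, 295, 172)]
106 [(435, 280, 185), (444, 274, 186), (457, 283, 177), (470, 291, 169)]
108 [(434, 278, 180), (443, 272, 182), (461, 300, 160), (468, 286, 166)]
110 [(433, 280, 173), (443, 274, 174), (460, 301, 153), (466, 282, 162)]
112 [(437, 300, 154), (442, 277, 166), (457, 291, 154), (465, 282, 157)]
114 [(430, 274, 165), (442, 277, 160), (454, 282, 153), (465, 282, 150)]
116 [(430, 279, 156), (441, 277, 154), (453, 282, 147), (463, 280, 145)]
118 [(430, 280, 149), (440, 278, 147), (503, 483, 2), (516, 480, 1)]
120 [(429, 278, 144), (440, 279, 140), (499, 470, 4), (511, 466, 3)]
122 [(427, 274, 140), (440, 282, 132), (496, 462, 2
[... 535 characters left out ...]
9, 2), (479, 374, 2)]
140 [(440, 371, 9), (452, 372, 4), (464, 368, 4), (475, 363, 3)]
142 [(440, 375, -1), (450, 365, 2), (460, 358, 4), (472, 353, 3)]
144 [(436, 361, 2), (447, 356, 2), (458, 352, 0), (468, 344, 3)]
146 [(425, 316, 30), (435, 310, 31), (445, 302, 33), (456, 299, 31)]
148 [(421, 304, 32), (432, 302, 30), (443, 296, 30), (452, 286, 34)]
150 [(418, 296, 31), (429, 291, 32), (441, 291, 27), (449, 279, 33)]
152 [(415, 285, 33), (425, 280, 33), (436, 275, 33), (447, 272, 31)]
154 [(412, 277, 33), (423, 273, 31), (433, 266, 33), (444, 265, 30)]
156 [(411, 273, 28), (420, 265, 31), (431, 262, 29), (444, 269, 20)]
158 [(409, 272, 23), (419, 264, 25), (430, 263, 21), (443, 267, 14)]
```

View pics/a2.png

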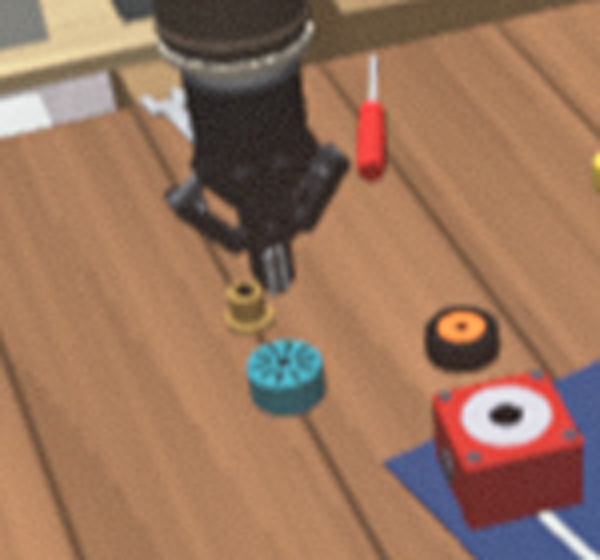

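The shut fingertips show at crop (277,290), px (179,132). In the cloud that puts them at z≈98–100, while the reported TCP z is 68. The reported z therefore reads about 30 mm low, and the jaws closed above the cap. The cap hasn't moved. I'll open, go lower and check with the camera.

```bash
python3 -m crank '[[0,0,0,0,1],[0,0,0,0,1],[0,0,0,0,1],[0,0,0,0,1],[0.7,0,0,0,1],[0.5,0,0,0,1],[0,0,0,0,1]]'; python3 go.py 431 288.5 -22; python3 pic.py side a3 110 80 260 220
python3 - <<'E'
from h import *
s=dict(np.load("last_side.npz")); P=cloud(s)
X=P[110:165,150:215].reshape(-1,3); X=X[(X[:,1]<310)&(X[:,2]>5)&(X[:,2]<200)]
for a in(370,380,390,400,460,470,480,490):
    Y=X[(X[:,0]>a)&(X[:,0]<a+10)]; print(a,len(Y),np.round(Y[np.argsort(Y[:,2])[:4]],0).tolist())
E
```

```text
clock: 5.12
tool_pos: [431.3, 288.6, -7.1]
eef_rot: [-119.0, 89.6, -114.8]
ft_force: [-0.4, 0.2, 1.0]
gripper_width: 0.999
t 5.12 p [431.3 288.6  -7.1] toolx [-0.003 -0.006 -1.   ] jaw yaw 4.2 tooly [-0.07  1.   -0.01] w 1.00 F [-0.4  0.2  1. ] j6 27
units xyz [ 0.248  0.    -0.004]
turn units (about down = -dyaw if x down) -1.16
370 82 [[377.0, 292.0, 45.0], [380.0, 281.0, 45.0], [378.0, 282.0, 48.0], [378.0, 290.0, 50.0]]
380 99 [[384.0, 279.0, 38.0], [388.0, 273.0, 40.0], [390.0, 276.0, 41.0], [386.0, 272.0, 42.0]]
390 126 [[392.0, 293.0, 5.0], [398.0, 272.0, 8.0], [390.0, 277.0, 44.0], [391.0, 278.0, 46.0]]
400 166 [[405.0, 276.0, 6.0], [404.0, 281.0, 7.0], [406.0, 278.0, 7.0], [404.0, 289.0, 8.0]]
460 56 [[467.0, 274.0, 95.0], [468.0, 275.0, 97.0], [465.0, 275.0, 98.0], [466.0, 277.0, 100.0]]
470 88 [[478.0, 247.0, 5.0], [470.0, 276.0, 5.0], [475.0, 247.0, 6.0], [480.0, 285.0, 6.0]]
480 79 [[483.0, 285.0, 39.0], [488.0, 290.0, 41.0], [483.0, 283.0, 44.0], [484.0, 286.0, 45.0]]
490 87 [[491.0, 291.0, 61.0], [498.0, 289.0, 78.0], [492.0, 288.0, 81.0], [494.0, 285.0, 82.0]]
```

View pics/a3.png

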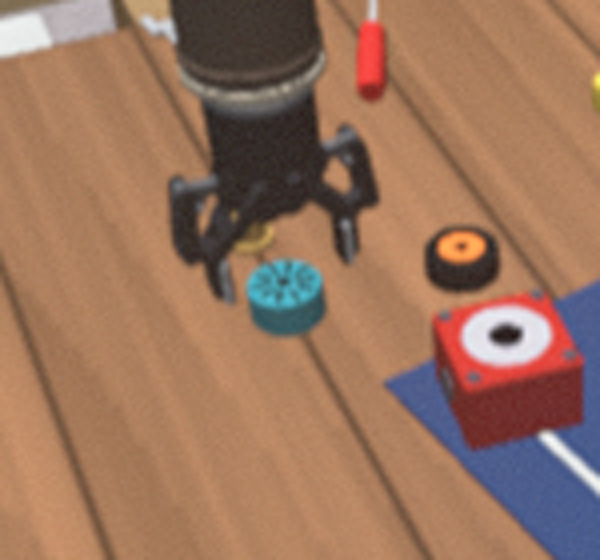

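Open tips are at z≈38 with the reading at −7. That fits a +31 mm offset once the 13 mm swing-back is counted. Going lower and gripping.

```bash
python3 -m crank '[[0.33,0,0.02,0,1],[0,0,0,0,1],[0,0,0,0,-1],[0,0,0,0,-1],[0,0,0,0,-1],[0,0,0,0,-1]]' 40; python3 go.py
```

```text
clock: 5.92
tool_pos: [436.0, 290.8, -20.2]
eef_rot: [-29.2, 89.7, -25.0]
ft_force: [0.4, -0.7, 0.3]
gripper_width: 0.639
t 5.92 p [436.  290.8 -20.2] toolx [ 0.004 -0.002 -1.   ] jaw yaw 4.2 tooly [-0.07  1.   -0.  ] w 0.64 F [ 0.4 -0.7  0.3] j6 27
```

```bash
python3 -m crank '[[-0.8,0,0,0,-1],[-1,0,0,0,-1],[-0.6,0,0,0,-1],[0,0,0,0,-1]]'; python3 go.py 678.5 -75.8 120
```

```text
clock: 6.42
tool_pos: [435.0, 290.9, 127.8]
eef_rot: [-45.3, 89.8, -41.1]
ft_force: [0.5, 0.2, -1.5]
gripper_width: 0.642
t 6.42 p [435.  290.9 127.8] toolx [ 0.003 -0.003 -1.   ] jaw yaw 4.2 tooly [-0.07  1.   -0.  ] w 0.64 F [ 0.5  0.2 -1.5] j6 27
units xyz [ 0.159 -6.393  3.598]
turn units (about down = -dyaw if x down) -1.16
```

```bash
python3 -m crank '[[0,-0.8,0.45,0,-1],[0,-0.8,0.45,0,-1],[0,-0.8,0.45,0,-1],[0,-0.8,0.45,0,-1],[0,-0.8,0.45,0,-1],[0,-0.8,0.45,0,-1],[0,-0.8,0.45,0,-1],[0,-0.7,0.4,0,-1]]'; python3 go.py 678.5 -75.8 40
```

```text
clock: 7.42
tool_pos: [678.0, -78.5, 121.0]
eef_rot: [-165.3, 89.7, -160.8]
ft_force: [0.9, 0.2, -1.0]
gripper_width: 0.644
t 7.42 p [678.  -78.5 121. ] toolx [-0.005 -0.002 -1.   ] jaw yaw 4.6 tooly [-0.08  1.   -0.  ] w 0.64 F [ 0.9  0.2 -1. ] j6 -14
units xyz [1.35  0.046 0.02 ]
turn units (about down = -dyaw if x down) -1.11
```

```bash
python3 -m crank '[[0.6,0.04,0,0,-1],[0.6,0,0,0,-1],[0.2,0,0,0,-1],[0,0,0,0,-1]]'; python3 go.py 678.5 -75.8 -14; python3 pic.py side a4 220 120 370 260;python3 pic.py top a4t 220 90 370 230
```

```text
clock: 7.92
tool_pos: [677.4, -80.4, 30.6]
eef_rot: [-172.6, 89.5, -168.3]
ft_force: [-0.3, 0.0, -0.3]
gripper_width: 0.639
t 7.92 p [677.4 -80.4  30.6] toolx [-0.008 -0.002 -1.   ] jaw yaw 4.3 tooly [-0.07  1.   -0.  ] w 0.64 F [-0.3  0.  -0.3] j6 -13
units xyz [0.743 0.076 0.029]
turn units (about down = -dyaw if x down) -1.15
```

View pics/a4.png

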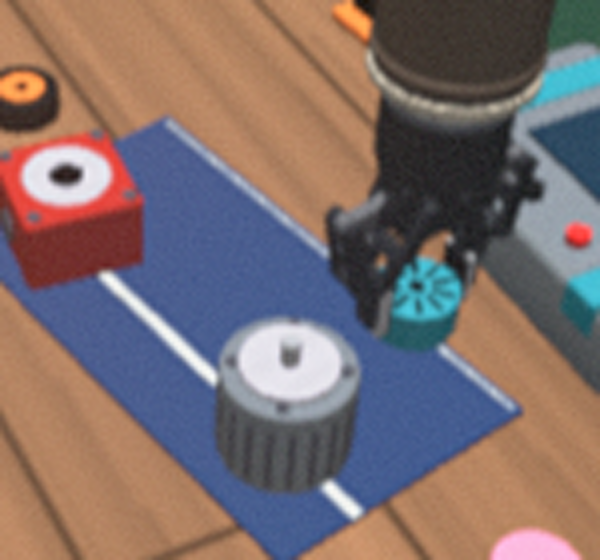

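View pics/a4t.png

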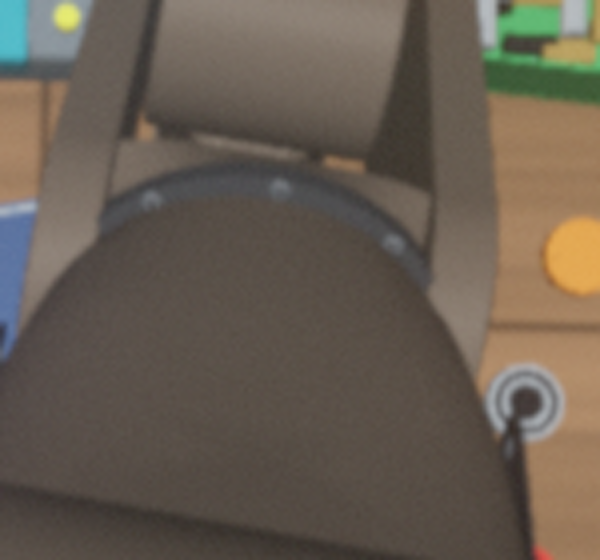

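The side view shows the cap level in the jaws at crop (425,290), behind the motor, with the fingers clear of it. I'll measure its offset from the TCP.

```bash
cat > cap.py <<'E'
from h import *
s=snapshot("side"); np.savez("last_side.npz",**s); P=cloud(s); hsv=cv2.cvtColor(s["img"],cv2.COLOR_RGB2HSV)
m=cv2.inRange(hsv,(80,80,90),(100,255,255))>0; v,u=np.indices(m.shape); m&=(u>295)&(u<350)&(v<222)&(v>160)
X=P[m]; zt=np.nanpercentile(X[:,2],85); T=X[X[:,2]>zt-5]
print(m.sum(),"ztop",zt,"px",u[m].min(),u[m].max(),"rng",np.percentile(T,[2,98],axis=0).round(1).tolist(),"mid",np.percentile(T,[2,98],axis=0).mean(0).round(1))
mo=np.array([580.4,-97.3]);a=np.radians(11.2);R=np.array([[np.cos(a),np.sin(a)],[-np.sin(a),np.cos(a)]])
print("rel motor",R@(np.percentile(T,[2,98],axis=0).mean(0)[:2]-mo))
E
python3 cap.py
```

```text
327 ztop 85.7796182416761 px 316 335 rng [[656.2, -106.1, 81.1], [705.5, -64.5, 88.4]] mid [680.9 -85.3  84.8]
rel motor [100.86866192  -7.75202261]
```

```bash
python3 -m crank '[[0.5,0.06,0,0,-1],[0.12,0,0,0,-1],[0,0,0,0,-1],[0,0,0,0,-1]]'; python3 go.py 678 -76.8 -17;python3 cap.py
```

```text
clock: 8.57
tool_pos: [682.3, -77.1, 0.6]
eef_rot: [-52.0, 89.7, -47.6]
ft_force: [-0.4, -0.5, -0.7]
gripper_width: 0.641
t 8.57 p [ 6.823e+02 -7.710e+01  6.000e-01] toolx [ 0.003 -0.003 -1.   ] jaw yaw 4.4 tooly [-0.08  1.   -0.  ] w 0.64 F [-0.4 -0.5 -0.7] j6 -13
units xyz [ 0.293  0.012 -0.071]
turn units (about down = -dyaw if x down) -1.14
318 ztop 54.58693920030878 px 314 334 rng [[655.7, -102.5, 50.0], [706.6, -61.2, 66.3]] mid [681.1 -81.9  58.1]
rel motor [101.81863209  -4.42173476]
```

```bash
python3 -m crank '[[0.16,0.02,-0.05,0,-1],[0.05,0,0,0,-1],[0,0,0,0,-1]]'; python3 go.py 678 -76.8 -17;python3 cap.py
```

```text
clock: 9.0
tool_pos: [680.2, -76.4, -11.6]
eef_rot: [-38.1, 89.6, -33.7]
ft_force: [1.1, 0.3, -0.0]
gripper_width: 0.64
t 9.00 p [680.2 -76.4 -11.6] toolx [ 0.006 -0.004 -1.   ] jaw yaw 4.3 tooly [-0.08  1.   -0.  ] w 0.64 F [ 1.1  0.3 -0. ] j6 -13
units xyz [ 0.09  -0.003 -0.038]
turn units (about down = -dyaw if x down) -1.14
307 ztop 42.54658156765321 px 312 332 rng [[650.9, -102.8, 38.1], [705.6, -61.4, 71.6]] mid [678.2 -82.1  54.9]
rel motor [98.93572093 -4.06179077]
```

```bash
python3 -m crank '[[0.08,0,-0.02,0,-1],[0,0,0,0,-1]]'; python3 go.py 678 -76.8 -17;python3 cap.py
```

```text
clock: 9.3
tool_pos: [681.4, -76.6, -15.7]
eef_rot: [-27.3, 89.4, -23.0]
ft_force: [1.1, 0.5, -0.9]
gripper_width: 0.637
t 9.30 p [681.4 -76.6 -15.7] toolx [ 0.01  -0.004 -1.   ] jaw yaw 4.3 tooly [-0.08  1.   -0.  ] w 0.64 F [ 1.1  0.5 -0.9] j6 -13
units xyz [ 0.022  0.001 -0.057]
turn units (about down = -dyaw if x down) -1.14
316 ztop 38.17681687189642 px 313 333 rng [[655.9, -102.7, 33.5], [707.2, -61.7, 50.2]] mid [681.6 -82.2  41.8]
rel motor [102.1795062   -4.83005442]
```

```bash
python3 -m crank '[[0.05,0,-0.03,0,-1],[0,0,0,0,-1],[0,0,0,0,0.5],[0,0,0,0,0.5],[0,0,0,0,0.5]]'; python3 go.py 678 -76.8 -17;python3 cap.py
```

```text
clock: 9.98
tool_pos: [686.4, -77.2, -15.2]
eef_rot: [-18.6, 88.7, -14.2]
ft_force: [2.0, 0.2, 0.9]
gripper_width: 0.746
t 9.97 p [686.4 -77.2 -15.2] toolx [ 0.022 -0.006 -1.   ] jaw yaw 4.4 tooly [-0.08  1.   -0.01] w 0.75 F [2.  0.2 0.9] j6 -13
units xyz [ 0.027  0.018 -0.14 ]
turn units (about down = -dyaw if x down) -1.14
314 ztop 36.72877325911174 px 314 333 rng [[656.9, -102.9, 32.7], [706.1, -60.1, 49.0]] mid [681.5 -81.5  40.9]
rel motor [102.22008496  -4.1361785 ]
```

```bash
python3 -m crank '[[-0.5,0,-0.03,0,0.5],[-1,0,0,0,0.5],[-1,0,0,0,1],[0,0,0,0,1]]'; python3 go.py 437.5 -384.3 120; python3 cap.py;python3 pic.py side a5 220 120 370 260
```

```text
clock: 10.52
tool_pos: [678.7, -76.5, 136.8]
eef_rot: [-21.0, 89.0, -16.7]
ft_force: [-0.1, 0.2, -1.6]
gripper_width: 1.001
t 10.53 p [678.7 -76.5 136.8] toolx [ 0.017 -0.005 -1.   ] jaw yaw 4.3 tooly [-0.08  1.   -0.01] w 1.00 F [-0.1  0.2 -1.6] j6 -13
units xyz [ 0.238 -4.81  -4.401]
turn units (about down = -dyaw if x down) -1.14
400 ztop 36.57781422203886 px 311 332 rng [[657.5, -102.5, 32.3], [704.9, -52.7, 38.6]] mid [681.2 -77.6  35.5]
rel motor [102.71954688  -0.23021751]
```

View pics/a5.png

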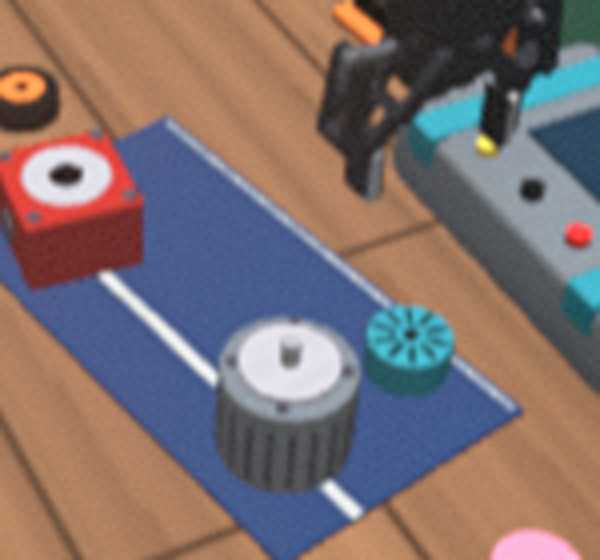

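Cap released upright at (103, 0) mm relative to the motor. Now the gear.

```bash
python3 -m crank '[[0,-0.69,-0.63,0,1],[0,-0.69,-0.63,0,1],[0,-0.69,-0.63,0,1],[0,-0.69,-0.63,0,1],[0,-0.69,-0.63,0,1],[0,-0.69,-0.63,0,1],[0,-0.64,-0.6,0,1],[0,0,0,0,1]]'; python3 go.py 437.5 -384.3 0
```

```text
clock: 11.62
tool_pos: [419.4, -385.0, 116.6]
eef_rot: [135.5, 89.2, 140.0]
ft_force: [0.7, -0.1, -0.0]
gripper_width: 1.003
t 11.62 p [ 419.4 -385.   116.6] toolx [-0.011  0.009 -1.   ] jaw yaw 4.5 tooly [-0.08  1.    0.01] w 1.00 F [ 0.7 -0.1 -0. ] j6 -50
units xyz [ 1.94  -0.03   0.321]
turn units (about down = -dyaw if x down) -1.12
```

```bash
python3 -m crank '[[0.7,-0.02,0.3,0,1],[0.7,0,0,0,1],[0.5,0,0,0,1],[0,0,0,0,1],[0,0,0,0,1]]'; python3 go.py 437.5 -384.3 -28
```

```text
clock: 12.25
tool_pos: [434.4, -378.7, -5.2]
eef_rot: [132.7, 88.6, 137.1]
ft_force: [-0.2, 0.0, -0.2]
gripper_width: 1.001
t 12.25 p [ 434.4 -378.7   -5.2] toolx [-0.018  0.016 -1.   ] jaw yaw 4.4 tooly [-0.08  1.    0.02] w 1.00 F [-0.2  0.  -0.2] j6 -48
units xyz [ 0.377 -0.105  0.051]
turn units (about down = -dyaw if x down) -1.13
```

```bash
python3 -m crank '[[0.34,-0.1,0.05,0,1],[0,0,0,0,1],[0,0,0,0,1]]'; python3 go.py 437.5 -384.3 -28; python3 pic.py side a6 220 280 370 384
```

```text
clock: 12.62
tool_pos: [439.1, -384.7, -22.5]
eef_rot: [132.7, 88.8, 137.1]
ft_force: [0.4, -0.0, 0.0]
gripper_width: 1.003
t 12.62 p [ 439.1 -384.7  -22.5] toolx [-0.015  0.014 -1.   ] jaw yaw 4.5 tooly [-0.08  1.    0.02] w 1.00 F [ 0.4 -0.   0. ] j6 -49
units xyz [ 0.092  0.007 -0.025]
turn units (about down = -dyaw if x down) -1.12
```

View pics/a6.png

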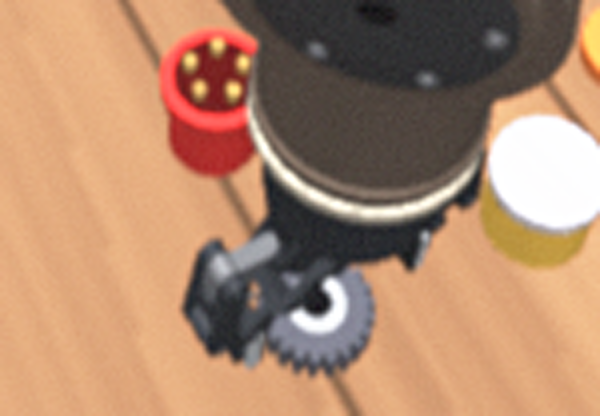

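The jaws straddle the gear, with its hub at crop (318,305), and the plug and tin are clear. Lowering and gripping.

```bash
python3 -m crank '[[0.12,0,0,0,1],[0,0,0,0,-1],[0,0,0,0,-1],[0,0,0,0,-1],[0,0,0,0,-1],[0,0,0,0,-1]]' 60; python3 go.py
```

```text
clock: 13.42
tool_pos: [439.4, -384.9, -28.3]
eef_rot: [132.8, 88.9, 137.2]
ft_force: [-0.9, 0.7, 0.4]
gripper_width: 0.629
t 13.43 p [ 439.4 -384.9  -28.3] toolx [-0.014  0.013 -1.   ] jaw yaw 4.4 tooly [-0.08  1.    0.01] w 0.63 F [-0.9  0.7  0.4] j6 -49
```

```bash
python3 -m crank '[[-0.7,0,0,0,-1],[-1,0,0,0,-1],[-0.8,0,0,0,-1],[0,0,0,0,-1]]'; python3 go.py 558.2 14.5 115
```

```text
clock: 13.92
tool_pos: [440.9, -386.3, 124.7]
eef_rot: [132.7, 88.8, 137.1]
ft_force: [0.4, 0.5, -2.6]
gripper_width: 0.628
t 13.93 p [ 440.9 -386.3  124.7] toolx [-0.016  0.015 -1.   ] jaw yaw 4.4 tooly [-0.08  1.    0.02] w 0.63 F [ 0.4  0.5 -2.6] j6 -49
units xyz [0.228 6.506 2.469]
turn units (about down = -dyaw if x down) -1.13
```

```bash
python3 -m crank '[[0,0.92,0.35,0,-1],[0,0.92,0.35,0,-1],[0,0.92,0.35,0,-1],[0,0.92,0.35,0,-1],[0,0.92,0.35,0,-1],[0,0.92,0.35,0,-1],[0,0.9,0.3,0,-1],[0,0,0,0,-1]]'; python3 go.py 558.2 14.5 30
```

```text
clock: 14.92
tool_pos: [554.6, 20.6, 120.6]
eef_rot: [141.3, 88.4, 145.6]
ft_force: [0.5, -0.2, -2.1]
gripper_width: 0.631
t 14.93 p [554.6  20.6 120.6] toolx [-0.023  0.016 -1.   ] jaw yaw 4.3 tooly [-0.07  1.    0.02] w 0.63 F [ 0.5 -0.2 -2.1] j6 -7
units xyz [ 1.507 -0.133  0.084]
turn units (about down = -dyaw if x down) -1.16
```

```bash
python3 -m crank '[[0.7,-0.1,0.1,0,-1],[0.7,0,0.02,0,-1],[0.3,0,0,0,-1],[0,0,0,0,-1]]'; python3 go.py 558.2 14.5 -23
```

```text
clock: 15.42
tool_pos: [557.5, 15.5, 12.4]
eef_rot: [146.3, 88.2, 150.6]
ft_force: [0.1, -0.3, -1.5]
gripper_width: 0.634
t 15.43 p [557.5  15.5  12.4] toolx [-0.027  0.015 -1.   ] jaw yaw 4.3 tooly [-0.08  1.    0.02] w 0.63 F [ 0.1 -0.3 -1.5] j6 -8
units xyz [ 0.589 -0.028  0.026]
turn units (about down = -dyaw if x down) -1.15
```

```bash
python3 -m crank '[[0.4,-0.02,0.02,0,-1],[0.05,0,0.01,0,-1],[0,0,0,0,-1]]'; python3 go.py 558.2 14.5 -23; python3 pic.py side a7 200 110 350 250
```

```text
clock: 15.8
tool_pos: [559.0, 13.6, -13.8]
eef_rot: [146.0, 88.3, 150.2]
ft_force: [-0.1, 0.2, -2.2]
gripper_width: 0.629
t 15.80 p [559.   13.6 -13.8] toolx [-0.026  0.015 -1.   ] jaw yaw 4.3 tooly [-0.07  1.    0.02] w 0.63 F [-0.1  0.2 -2.2] j6 -8
units xyz [ 0.154  0.014 -0.009]
turn units (about down = -dyaw if x down) -1.16
```

View pics/a7.png

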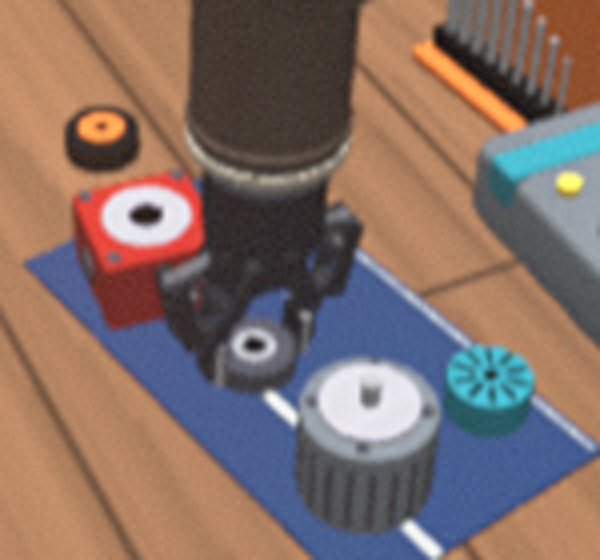

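The gear is over the white line between motor and gearbox, at crop (257,350). Finish the descent and release.

```bash
python3 -m crank '[[0.13,0,0,0,-1],[0,0,0,0,-1]]'; python3 go.py 558.2 14.5 -24; python3 -m crank '[[0.03,0,0,0,-1],[0,0,0,0,0.6],[0,0,0,0,0.6],[0,0,0,0,0.6]]'; python3 go.py
```

```text
clock: 16.1
tool_pos: [559.6, 13.6, -20.5]
eef_rot: [144.0, 88.4, 148.2]
ft_force: [0.6, -0.1, -2.1]
gripper_width: 0.633
t 16.10 p [559.6  13.6 -20.5] toolx [-0.024  0.015 -1.   ] jaw yaw 4.3 tooly [-0.07  1.    0.02] w 0.63 F [ 0.6 -0.1 -2.1] j6 -8
units xyz [ 0.059  0.015 -0.022]
turn units (about down = -dyaw if x down) -1.16
clock: 16.6
tool_pos: [560.2, 13.8, -21.8]
eef_rot: [142.8, 88.4, 147.1]
ft_force: [-0.8, 0.2, 0.5]
gripper_width: 0.796
t 16.60 p [560.2  13.8 -21.8] toolx [-0.023  0.015 -1.   ] jaw yaw 4.3 tooly [-0.07  1.    0.02] w 0.80 F [-0.8  0.2  0.5] j6 -8
```

```bash
python3 -m crank '[[-0.5,0,0,0,0.6],[-1,0,0,0,1],[-1,0,0,0,1],[0,0,0,0,1]]'; python3 go.py 560.5 -294.8 115;  python3 - <<'E'
from h import *
s=snapshot("side");P=cloud(s); m,_=top(s,(264,197),16,17); m&=P[...,2]<30; X=P[m]; print(m.sum(),np.percentile(X,[2,50,98],axis=0).round(1), np.percentile(X,[2,98],axis=0).mean(0))
E
```

```text
clock: 17.1
tool_pos: [563.5, 11.5, 132.3]
eef_rot: [144.3, 88.4, 148.5]
ft_force: [-0.4, -0.2, -1.1]
gripper_width: 0.998
t 17.10 p [563.5  11.5 132.3] toolx [-0.024  0.015 -1.   ] jaw yaw 4.3 tooly [-0.07  1.    0.02] w 1.00 F [-0.4 -0.2 -1.1] j6 -7
units xyz [ 0.213 -5.091 -0.423]
turn units (about down = -dyaw if x down) -1.16
286 [[535.3 -12.3  18.1]
 [560.4  11.5  23.5]
 [586.9  39.2  26.7]] [561.13045229  13.44329174  22.40546867]
```

Gear placed at (561,13), about 3 mm from the middle. Now the bearing.

```bash
python3 -m crank '[[0,-0.9,-0.07,0,1],[0,-0.9,-0.07,0,1],[0,-0.9,-0.07,0,1],[0,-0.9,-0.07,0,1],[0,-0.9,-0.07,0,1],[0.1,-0.5,-0.07,0,1],[0,0,0,0,1]]'; python3 go.py 560.5 -294.8 10
```

```text
clock: 18.02
tool_pos: [554.3, -296.1, 110.0]
eef_rot: [147.9, 87.6, 152.3]
ft_force: [-0.1, 1.0, -0.9]
gripper_width: 1.001
t 18.02 p [ 554.3 -296.1  110. ] toolx [-0.038  0.02  -0.999] jaw yaw 4.4 tooly [-0.08  1.    0.02] w 1.00 F [-0.1  1.  -0.9] j6 -35
units xyz [ 1.662 -0.025  0.164]
turn units (about down = -dyaw if x down) -1.13
```

```bash
python3 -m crank '[[0.6,0,0.14,0,1],[0.6,0,0.02,0,1],[0.5,0,0.02,0,1],[0,0,0,0,1],[0,0,0,0,1]]'; python3 go.py 560.5 -294.8 -29
```

```text
clock: 18.65
tool_pos: [559.5, -288.3, 2.4]
eef_rot: [146.8, 87.2, 151.3]
ft_force: [-0.4, -0.6, -0.0]
gripper_width: 0.999
t 18.65 p [ 559.5 -288.3    2.4] toolx [-0.042  0.023 -0.999] jaw yaw 4.5 tooly [-0.08  1.    0.03] w 1.00 F [-0.4 -0.6 -0. ] j6 -34
units xyz [ 0.52  -0.123  0.029]
turn units (about down = -dyaw if x down) -1.12
```

```bash
python3 -m crank '[[0.36,-0.11,0.03,0,1],[0.1,0,0,0,1],[0,0,0,0,1]]'; python3 go.py 560.5 -294.8 -29; python3 pic.py side a8 260 230 410 370
```

```text
clock: 19.02
tool_pos: [562.1, -294.9, -24.7]
eef_rot: [146.9, 87.4, 151.4]
ft_force: [-0.7, 0.5, -0.4]
gripper_width: 0.999
t 19.02 p [ 562.1 -294.9  -24.7] toolx [-0.04   0.022 -0.999] jaw yaw 4.5 tooly [-0.08  1.    0.02] w 1.00 F [-0.7  0.5 -0.4] j6 -35
units xyz [ 0.073  0.001 -0.023]
turn units (about down = -dyaw if x down) -1.12
```

View pics/a8.png

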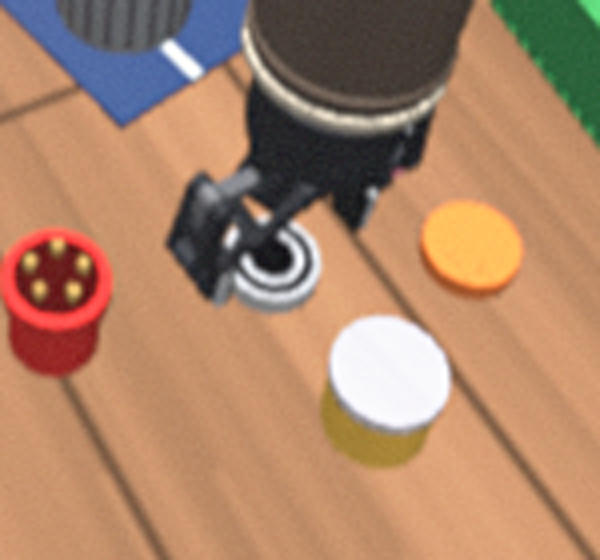

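The bearing, at crop (275,265), lies between the fingers. Grip.

```bash
python3 -m crank '[[0.1,0,0,0,1],[0,0,0,0,-1],[0,0,0,0,-1],[0,0,0,0,-1],[0,0,0,0,-1],[0,0,0,0,-1]]' 60; python3 go.py
```

```text
clock: 19.82
tool_pos: [563.3, -295.4, -29.0]
eef_rot: [146.7, 87.6, 151.2]
ft_force: [1.2, -0.7, -1.1]
gripper_width: 0.581
t 19.82 p [ 563.3 -295.4  -29. ] toolx [-0.037  0.02  -0.999] jaw yaw 4.5 tooly [-0.08  1.    0.02] w 0.58 F [ 1.2 -0.7 -1.1] j6 -35
```

```bash
python3 -m crank '[[-0.7,0,0,0,-1],[-1,0,0,0,-1],[-0.8,0,0,0,-1],[0,0,0,0,-1]]'; python3 go.py 536 126.5 110
```

```text
clock: 20.32
tool_pos: [567.9, -298.1, 123.7]
eef_rot: [146.8, 87.4, 151.2]
ft_force: [0.4, -0.4, -0.7]
gripper_width: 0.583
t 20.32 p [ 567.9 -298.1  123.7] toolx [-0.04   0.022 -0.999] jaw yaw 4.5 tooly [-0.08  1.    0.02] w 0.58 F [ 0.4 -0.4 -0.7] j6 -35
units xyz [0.403 7.088 0.032]
turn units (about down = -dyaw if x down) -1.12
```

```bash
python3 -m crank '[[0,0.93,0,0,-1],[0,0.93,0,0,-1],[0,0.93,0,0,-1],[0,0.93,0,0,-1],[0,0.93,0,0,-1],[0,0.93,0,0,-1],[0,0.9,0,0,-1],[0,0.5,0,0,-1]]'; python3 go.py 536 126.5 80
```

```text
clock: 21.32
tool_pos: [530.0, 129.4, 126.1]
eef_rot: [151.7, 86.9, 155.9]
ft_force: [-0.1, -0.7, -0.6]
gripper_width: 0.582
t 21.32 p [530.  129.4 126.1] toolx [-0.049  0.022 -0.999] jaw yaw 4.2 tooly [-0.07  1.    0.03] w 0.58 F [-0.1 -0.7 -0.6] j6 4
units xyz [ 0.761 -0.074  0.132]
turn units (about down = -dyaw if x down) -1.17
```

```bash
python3 -m crank '[[0.5,-0.04,0.12,0,-1],[0.3,0,0.03,0,-1],[0,0,0,0,-1],[0,0,0,0,-1]]'; python3 go.py 536 126.5 40; python3 pic.py side a9 180 80 330 220;  python3 - <<'E'
from h import *
s=dict(np.load("last_side.npz"));P=cloud(s); X=P[100:180,210:270].reshape(-1,3); 
for lo in range(60,130,5):
    Y=X[(X[:,2]>lo)&(X[:,2]<=lo+5)]; print(lo,len(Y),np.percentile(Y,[2,98],axis=0).round(0).tolist() if len(Y) else 0)
E
```

```text
clock: 21.82
tool_pos: [534.0, 131.2, 73.6]
eef_rot: [154.3, 86.7, 158.7]
ft_force: [0.8, -0.4, -2.1]
gripper_width: 0.578
t 21.82 p [534.  131.2  73.6] toolx [-0.053  0.021 -0.998] jaw yaw 4.4 tooly [-0.08  1.    0.02] w 0.58 F [ 0.8 -0.4 -2.1] j6 3
units xyz [ 0.555 -0.095  0.056]
turn units (about down = -dyaw if x down) -1.13
60 225 [[494.0, 85.0, 60.0], [575.0, 165.0, 65.0]]
65 387 [[497.0, 88.0, 65.0], [575.0, 164.0, 69.0]]
70 1 [[511.0, 136.0, 70.0], [511.0, 136.0, 70.0]]
75 0 0
80 0 0
85 0 0
90 0 0
95 0 0
100 2 [[555.0, 115.0, 104.0], [568.0, 126.0, 104.0]]
105 26 [[507.0, 107.0, 105.0], [563.0, 126.0, 110.0]]
110 38 [[505.0, 106.0, 110.0], [573.0, 127.0, 114.0]]
115 136 [[501.0, 107.0, 115.0], [565.0, 155.0, 120.0]]
120 90 [[500.0, 108.0, 120.0], [570.0, 153.0, 124.0]]
125 24 [[500.0, 116.0, 126.0], [573.0, 143.0, 130.0]]
```

View pics/a9.png

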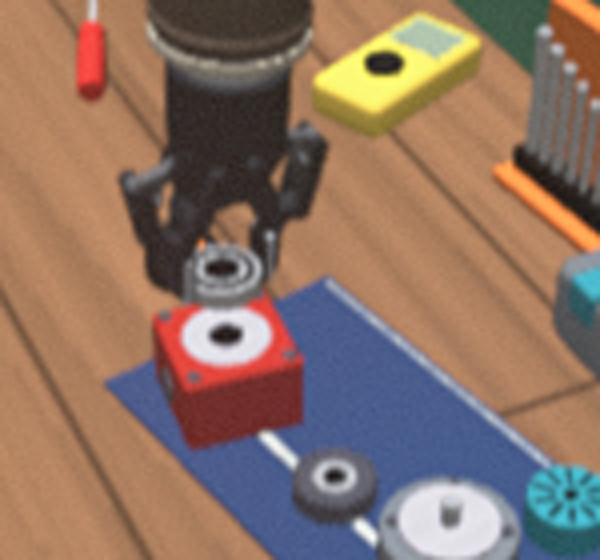

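The bearing is held level over the gearbox, centre about (535,131), with the gearbox at (536,126). Lowering with a −5 mm y correction.

```bash
python3 -m crank '[[0.35,-0.09,0.04,0,-1],[0.05,0,0,0,-1],[0,0,0,0,-1]]'; python3 go.py 536 126.5 36
```

```text
clock: 22.25
tool_pos: [536.8, 126.2, 51.2]
eef_rot: [152.7, 86.9, 157.0]
ft_force: [-0.1, 0.1, -0.4]
gripper_width: 0.581
t 22.25 p [536.8 126.2  51.2] toolx [-0.05   0.021 -0.998] jaw yaw 4.4 tooly [-0.08  1.    0.03] w 0.58 F [-0.1  0.1 -0.4] j6 3
units xyz [ 0.253 -0.001 -0.   ]
turn units (about down = -dyaw if x down) -1.14
```

```bash
python3 -m crank '[[0.18,0,0,0,-1],[0,0,0,0,-1]]'; python3 go.py 536 126.5 36; python3 -m crank '[[0.06,0,0,0,-1],[0,0,0,0,-1]]'; python3 go.py 536 126.5 36
```

```text
clock: 22.5
tool_pos: [536.8, 126.7, 40.9]
eef_rot: [151.7, 86.9, 156.1]
ft_force: [-0.3, -0.5, -1.2]
gripper_width: 0.58
t 22.50 p [536.8 126.7  40.9] toolx [-0.049  0.022 -0.999] jaw yaw 4.4 tooly [-0.08  1.    0.03] w 0.58 F [-0.3 -0.5 -1.2] j6 3
units xyz [ 0.081 -0.004 -0.01 ]
turn units (about down = -dyaw if x down) -1.14
clock: 22.75
tool_pos: [536.7, 126.9, 37.3]
eef_rot: [151.5, 86.9, 155.9]
ft_force: [0.7, -0.3, -1.1]
gripper_width: 0.582
t 22.75 p [536.7 126.9  37.3] toolx [-0.049  0.022 -0.999] jaw yaw 4.4 tooly [-0.08  1.    0.03] w 0.58 F [ 0.7 -0.3 -1.1] j6 2
units xyz [ 0.022 -0.006 -0.012]
turn units (about down = -dyaw if x down) -1.14
```

```bash
python3 -m crank '[[0.04,0,0,0,-1],[0,0,0,0,-1]]'; python3 go.py 536 126.5 36; python3 pic.py side b1 180 80 330 220
```

```text
clock: 23.0
tool_pos: [537.0, 127.1, 35.2]
eef_rot: [151.1, 87.0, 155.4]
ft_force: [-1.0, -0.2, 2.1]
gripper_width: 0.583
t 23.00 p [537.  127.1  35.2] toolx [-0.048  0.022 -0.999] jaw yaw 4.4 tooly [-0.08  1.    0.03] w 0.58 F [-1.  -0.2  2.1] j6 2
units xyz [-0.013 -0.008 -0.017]
turn units (about down = -dyaw if x down) -1.14
```

View pics/b1.png

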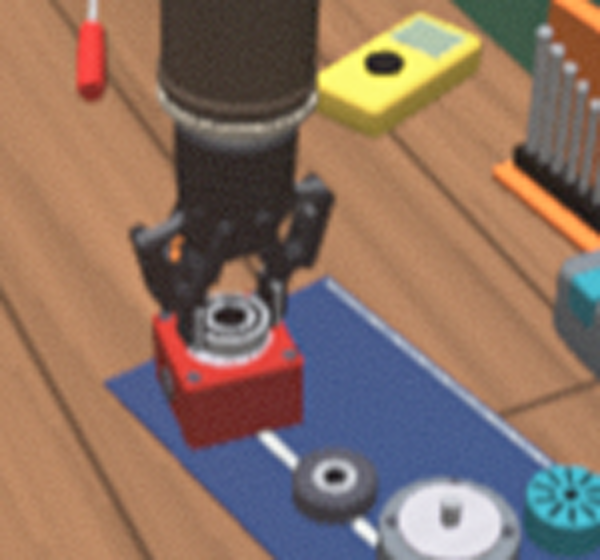

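The bearing is on the gearbox face at crop (232,325), and Fz has turned positive, so it's touching. Release and lift.

```bash
python3 -m crank '[[0,0,0,0,0.6],[0,0,0,0,0.6],[0,0,0,0,0.6],[-0.6,0,0,0,0.7],[-1,0,0,0,1],[0,0,0,0,1]]'; python3 go.py 432 387.5 110
python3 - <<'E'
from h import *
s=snapshot("side");P=cloud(s); m,_=top(s,(238,160),24,74); m&=P[...,2]<86; X=P[m]; print(m.sum(),np.percentile(X,[2,50,98],axis=0).round(1), np.percentile(X,[2,98],axis=0).mean(0))
s=dict(np.load("top0.npz")); hsv=cv2.cvtColor(s["img"],cv2.COLOR_RGB2HSV); m=cv2.inRange(hsv,(15,90,60),(32,255,255)); m[:,:80]=0;m[:,112:]=0;m[:218]=0;m[248:]=0
m2=m>0; v,u=np.nonzero(m2); print("bush px",m2.sum(),u.min(),u.max(),v.min(),v.max(), ray(s,((u.min()+u.max())/2,(v.min()+v.max())/2),12))
E
```

```text
clock: 23.8
tool_pos: [541.5, 124.9, 133.0]
eef_rot: [152.0, 86.9, 156.3]
ft_force: [0.2, 0.2, 0.2]
gripper_width: 1.0
t 23.80 p [541.5 124.9 133. ] toolx [-0.049  0.022 -0.999] jaw yaw 4.4 tooly [-0.08  1.    0.03] w 1.00 F [0.2 0.2 0.2] j6 3
units xyz [ 0.567  4.491 -1.465]
turn units (about down = -dyaw if x down) -1.14
220 [[515.2 102.3  75. ]
 [538.3 124.2  80.6]
 [562.4 150.2  83.4]] [538.79711661 126.25415393  79.23213194]
bush px 422 80 111 218 247 [[432.63161679 390.26827682  12.        ]]
```

```bash
python3 -m crank '[[0,0.9,-0.29,0,1],[0,0.9,-0.29,0,1],[0,0.9,-0.29,0,1],[0,0.9,-0.29,0,1],[0,0.8,-0.29,0,1],[0,0,0,0,1]]'; python3 go.py 432 387.5 10
```

```text
clock: 24.6
tool_pos: [427.7, 386.6, 135.6]
eef_rot: [159.6, 86.5, 163.8]
ft_force: [0.2, 0.3, 0.1]
gripper_width: 0.999
t 24.60 p [427.7 386.6 135.6] toolx [-0.059  0.017 -0.998] jaw yaw 4.2 tooly [-0.07  1.    0.02] w 1.00 F [0.2 0.3 0.1] j6 31
units xyz [ 2.085 -0.035  0.195]
turn units (about down = -dyaw if x down) -1.17
```

```bash
python3 -m crank '[[0.7,0,0.15,0,1],[0.7,0,0.03,0,1],[0.6,0,0,0,1],[0,0,0,0,1],[0,0,0,0,1]]'; python3 go.py 432 387.5 -19; python3 pic.py side b2 100 60 250 200
```

```text
clock: 25.22
tool_pos: [430.5, 386.0, 9.4]
eef_rot: [163.5, 86.3, 167.6]
ft_force: [0.8, 0.5, -0.3]
gripper_width: 1.002
t 25.23 p [430.5 386.    9.4] toolx [-0.063  0.014 -0.998] jaw yaw 4.2 tooly [-0.07  1.    0.02] w 1.00 F [ 0.8  0.5 -0.3] j6 29
units xyz [0.471 0.015 0.056]
turn units (about down = -dyaw if x down) -1.17
```

View pics/b2.png

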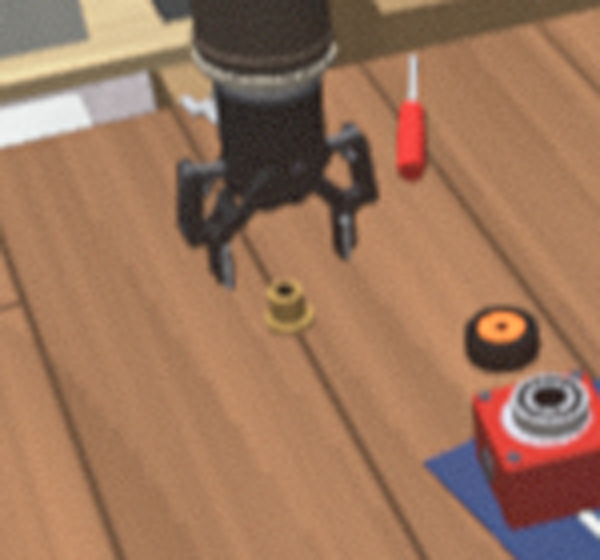

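```bash
python3 -m crank '[[0.36,0.01,0.05,0,1],[0.03,0,0,0,1],[0,0,0,0,1]]'; python3 go.py 432 387.5 -19; python3 pic.py side b3 100 60 250 200
```

```text
clock: 25.65
tool_pos: [433.7, 388.0, -12.6]
eef_rot: [160.6, 86.5, 164.7]
ft_force: [-0.3, -0.6, 0.1]
gripper_width: 1.0
t 25.65 p [433.7 388.  -12.6] toolx [-0.059  0.016 -0.998] jaw yaw 4.2 tooly [-0.07  1.    0.02] w 1.00 F [-0.3 -0.6  0.1] j6 29
units xyz [ 0.108 -0.008 -0.023]
turn units (about down = -dyaw if x down) -1.17
```

View pics/b3.png

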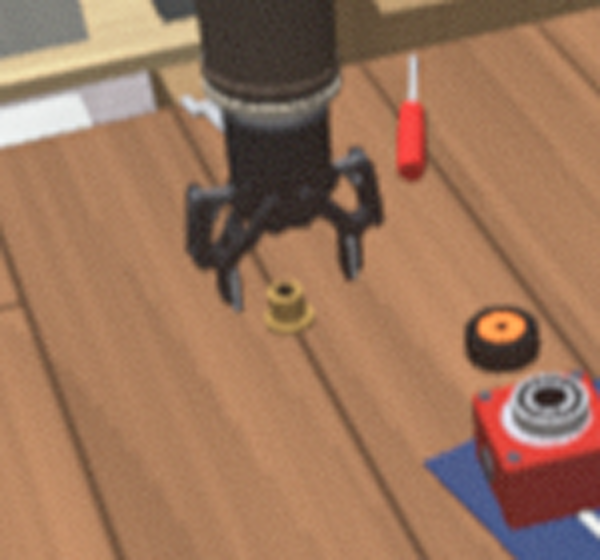

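```bash
python3 -m crank '[[0.1,0,-0.02,0,1],[0,0,0,0,-1],[0,0,0,0,-1],[0,0,0,0,-1],[0,0,0,0,-1],[0,0,0,0,-1],[0,0,0,0,-1],[0,0,0,0,-1]]' 40; python3 go.py; python3 pic.py side b4 100 60 250 200
```

```text
clock: 26.7
tool_pos: [432.3, 388.3, -17.7]
eef_rot: [159.7, 86.5, 163.8]
ft_force: [-0.2, 0.1, -0.4]
gripper_width: 0.309
t 26.70 p [432.3 388.3 -17.7] toolx [-0.058  0.017 -0.998] jaw yaw 4.2 tooly [-0.07  1.    0.02] w 0.31 F [-0.2  0.1 -0.4] j6 29
```

View pics/b4.png

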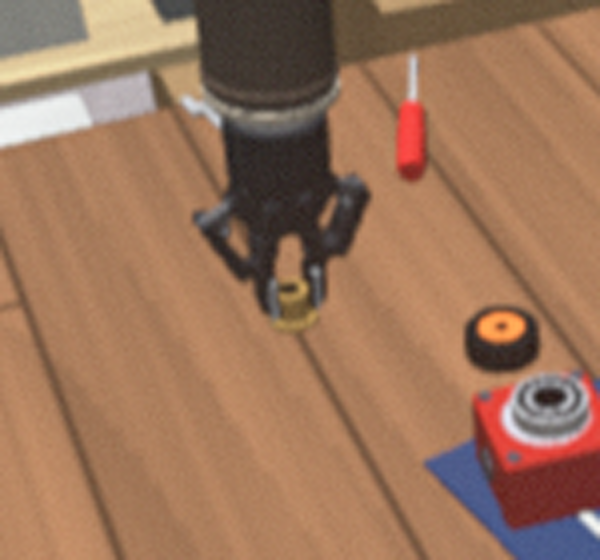

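The bush sleeve is gripped. Lift it, and re-measure the gear, bearing and cap from the top camera.

```bash
python3 -m crank '[[-0.7,0,0,0,-1],[-1,0,0,0,-1],[-0.9,0,0,0,-1],[0,0,0,0,-1]]'; python3 pic.py top b5
python3 - <<'E'
from h import *
s=dict(np.load("last_top.npz"));P=cloud(s); v,u=np.indices(P.shape[:2])
mo=np.array([580.4,-97.3]);gb=np.array([536,126.4]);a=np.radians(11.2);R=np.array([[np.cos(a),np.sin(a)],[-np.sin(a),np.cos(a)]])
for n,c,h,r in(("gear",(560,14),22,50),("bearing",(537,126),79,50),("cap",(681,-78),34,45),("motor",tuple(mo),74,60)):
    m=(np.hypot(P[...,0]-c[0],P[...,1]-c[1])<r)&(P[...,2]>(h-8 if h!=22 else 13))&(P[...,2]<h+9)
    g=(u[m].mean(),v[m].mean()); e=((u[m].min()+u[m].max())/2,(v[m].min()+v[m].max())/2)
    x=ray(s,g,h)[0]; print(n,m.sum(),np.round(g,1),np.round(x,1),np.round(ray(s,e,h)[0],1),"rel motor",np.round(R@(x[:2]-mo),1))
E
python3 go.py 561 13.5 120
```

```text
clock: 27.25
tool_pos: [441.3, 385.3, 141.7]
eef_rot: [161.4, 86.4, 165.6]
ft_force: [0.7, 0.2, -1.1]
gripper_width: 0.307
gear 315 [237.3 187. ] [561.9  13.5  22. ] [561.9  14.3  22. ] rel motor [  3.4 112.3]
bearing 325 [191.9 192.5] [539.9 127.4  79. ] [539.9 127.1  79. ] rel motor [  3.9 228.2]
cap 329 [271.5 142.5] [682.9 -75.9  34. ] [682.8 -75.9  34. ] rel motor [104.7   1.1]
motor 788 [280.3 178.8] [580.4 -97.4  74. ] [579.8 -97.9  74. ] rel motor [-0.  -0.1]
t 27.30 p [440.1 384.5 139.6] toolx [-0.063  0.014 -0.998] jaw yaw 4.2 tooly [-0.07  1.    0.02] w 0.31 F [-0.8  0.1 -0.5] j6 30
units xyz [ 0.117 -6.318  1.573]
turn units (about down = -dyaw if x down) -1.17
```

View pics/b5.png

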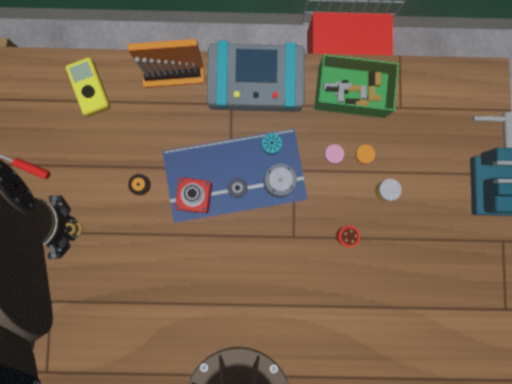

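The top view shows the cap at (271,142), the gear at (237,187) and the bearing centred on the gearbox at (192,193), all within tolerance. The plug, tin and wheel haven't moved. Carrying the bush over.

```bash
python3 -m crank '[[0,-0.9,0.22,0,-1],[0,-0.9,0.22,0,-1],[0,-0.9,0.22,0,-1],[0,-0.9,0.22,0,-1],[0,-0.9,0.22,0,-1],[0,-0.9,0.22,0,-1],[0,-0.85,0.22,0,-1],[0,0,0,0,-1]]'; python3 go.py 561.5 13.5 50
```

```text
clock: 28.3
tool_pos: [556.1, 6.0, 115.6]
eef_rot: [167.1, 85.5, 171.5]
ft_force: [0.6, 0.3, -0.6]
gripper_width: 0.311
t 28.30 p [556.1   6.  115.6] toolx [-0.077  0.012 -0.997] jaw yaw 4.4 tooly [-0.08  1.    0.02] w 0.31 F [ 0.6  0.3 -0.6] j6 -8
units xyz [1.085 0.099 0.183]
turn units (about down = -dyaw if x down) -1.14
```

```bash
python3 -m crank '[[0.5,0.08,0.15,0,-1],[0.4,0.02,0.05,0,-1],[0.1,0,0,0,-1],[0,0,0,0,-1]]'; python3 go.py 561.5 13.5 15; python3 pic.py side b6 200 110 350 250
```

```text
clock: 28.8
tool_pos: [559.4, 14.9, 50.0]
eef_rot: [167.3, 85.1, 171.6]
ft_force: [1.5, -0.6, -0.5]
gripper_width: 0.311
t 28.80 p [559.4  14.9  50. ] toolx [-0.084  0.012 -0.996] jaw yaw 4.3 tooly [-0.07  1.    0.02] w 0.31 F [ 1.5 -0.6 -0.5] j6 -7
units xyz [ 0.578 -0.036  0.082]
turn units (about down = -dyaw if x down) -1.14
```

View pics/b6.png

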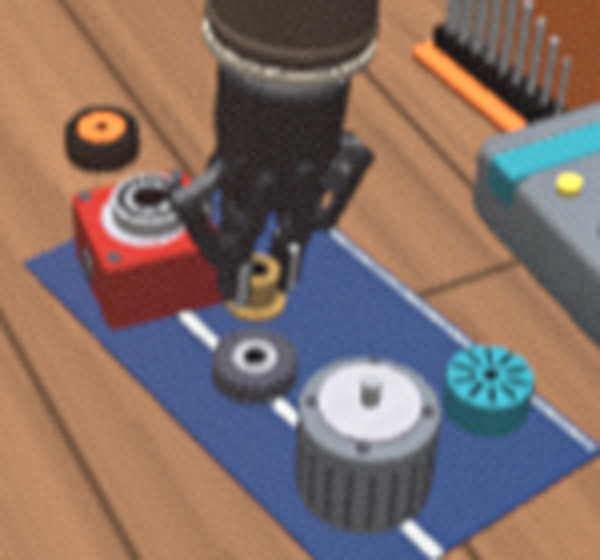

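The bush hangs above the gear. Measure its actual centre, since the tool is tilted about 5°.

```bash
cat > bush.py <<'E'
from h import *
s=snapshot("side"); np.savez("last_side.npz",**s);P=cloud(s); hsv=cv2.cvtColor(s["img"],cv2.COLOR_RGB2HSV)
m=cv2.inRange(hsv,(17,100,50),(30,255,255)); m[:,:250]=0;m[:,280:]=0;m[:165]=0;m[205:]=0
n,l,st,c=cv2.connectedComponentsWithStats(m); k=1+np.argmax(st[1:,4]); b=l==k
X=P[b]; z0=np.percentile(X[:,2],3); print(st[k],"z",np.percentile(X[:,2],[2,50,98]).round(1))
F=X[X[:,2]<z0+6]; print("flange",len(F),np.percentile(F,[3,97],axis=0).round(1).tolist())
# flange lowest-edge pixels: leftmost/rightmost columns and bottom
x0,y0,w,h,_=st[k]
for zz in(z0+2,): print("ctr x from columns:", ray(s,(x0+w/2-.5,y0+h-8),zz))
E
python3 bush.py
```

```text
[260 174  11  16 100] z [71.6 85.4 99.3]
flange 36 [[549.1, -2.6, 71.3], [577.2, 11.4, 77.5]]
ctr x from columns: [[568.61865722  19.41138127  74.64446619]]
```

Run:
```python
from h import *
s=dict(np.load("last_side.npz"))
for z in (68,70,72,74): print(z, ray(s,(264.3,185.2),z)[0].round(1))
P=cloud(s); m,_=top(s,(263,201),14,16); m&=P[...,2]<30;X=P[m]; print("gear",np.percentile(X,[2,98],axis=0).mean(0).round(1))
im=cv2.resize(s["img"][165:215,240:290],None,fx=12,fy=12,interpolation=cv2.INTER_CUBIC); cv2.imwrite("pics/b7.png",im[:,:,::-1])
```

```text
68 [565.   15.9  68. ]
70 [564.  14.  70.]
72 [563.   12.2  72. ]
74 [562.1  10.3  74. ]
gear [561.   13.2  21.8]
```

View pics/b7.png

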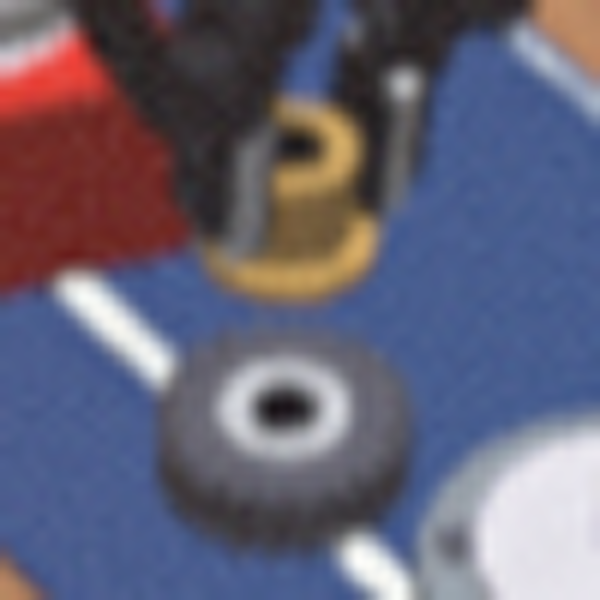

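The flange spans crop 205–382, which puts the bush centre at about (564,14), against the gear at (561.3,13.4). Descend with a −2.5 mm x correction.

```bash
python3 -m crank '[[0.4,-0.01,0.01,0,-1],[0.1,0,0,0,-1],[0,0,0,0,-1],[0,0,0,0,-1]]'; python3 go.py 557 14.5 6; python3 pic.py side b8
python3 - <<'E'
from h import *
s=dict(np.load("last_side.npz"))
im=cv2.resize(s["img"][165:215,240:290],None,fx=12,fy=12,interpolation=cv2.INTER_CUBIC); cv2.imwrite("pics/b9.png",im[:,:,::-1])
E
```

```text
clock: 29.4
tool_pos: [560.6, 14.8, 23.9]
eef_rot: [166.8, 85.5, 171.1]
ft_force: [-0.5, -0.2, -0.8]
gripper_width: 0.308
t 29.40 p [560.6  14.8  23.9] toolx [-0.077  0.012 -0.997] jaw yaw 4.4 tooly [-0.07  1.    0.02] w 0.31 F [-0.5 -0.2 -0.8] j6 -7
units xyz [ 0.301 -0.005 -0.037]
turn units (about down = -dyaw if x down) -1.14
```

View pics/b9.png

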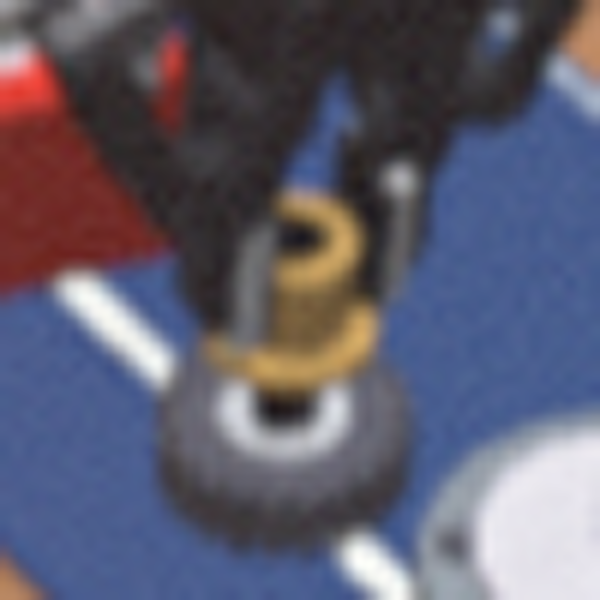

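```bash
python3 -m crank '[[0.2,-0.01,-0.03,0,-1],[0.03,0,0,0,-1],[0,0,0,0,-1]]'; python3 go.py 557 14.5 4.5; python3 bush.py
python3 - <<'E'
from h import *
s=dict(np.load("last_side.npz"))
im=cv2.resize(s["img"][165:215,240:290],None,fx=12,fy=12,interpolation=cv2.INTER_CUBIC); cv2.imwrite("pics/c1.png",im[:,:,::-1])
E
```

```text
clock: 29.82
tool_pos: [558.0, 14.1, 9.9]
eef_rot: [166.7, 85.6, 171.0]
ft_force: [0.0, -0.1, -2.0]
gripper_width: 0.309
t 29.82 p [558.   14.1   9.9] toolx [-0.076  0.012 -0.997] jaw yaw 4.4 tooly [-0.07  1.    0.02] w 0.31 F [ 0.  -0.1 -2. ] j6 -7
units xyz [ 0.091  0.006 -0.009]
turn units (about down = -dyaw if x down) -1.14
[258 186  12  15  99] z [nan nan nan]Traceback (most recent call last):
  File "bush.py", line 6, in <module>
    F=X[X[:,2]<z0+6]; print("flange",len(F),np.percentile(F,[3,97],axis=0).round(1).tolist())
                                            ~~~~~~~~~~~~~^^^^^^^^^^^^^^^^^
    return _quantile_unchecked(
        a, q, axis, out, overwrite_input, method, keepdims, weights)
    return _ureduce(a,
                    func=_quantile_ureduce_func,
    ...<5 lines>...
                    overwrite_input=overwrite_input,
                    method=method)
    r = func(a, **kwargs)
    result = _quantile(arr,
                       quantiles=q,
    ...<2 lines>...
                       out=out,
                       weights=wgt)
    slices_having_nans = np.isnan(arr[-1, ...])
                                  ~~~^^^^^^^^^
IndexError: index -1 is out of bounds for axis 0 with size 0
```

View pics/c1.png

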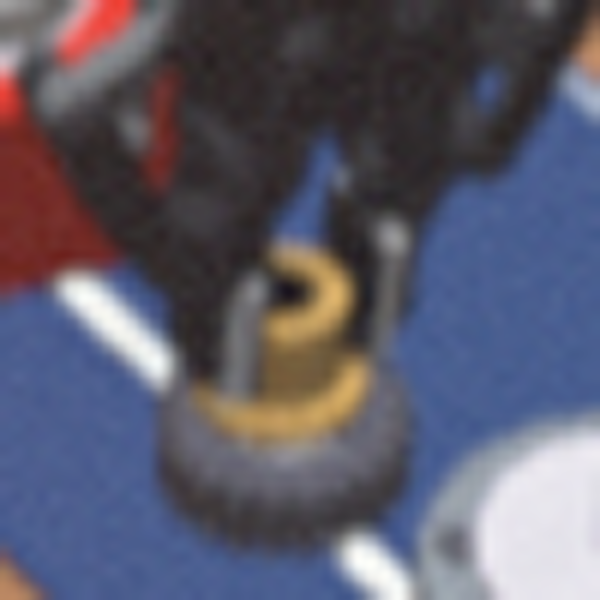

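The bush axis is in line with the gear hub (both at column 284). Lowering until it touches.

```bash
python3 -m crank '[[0.07,0,0,0,-1],[0,0,0,0,-1]]'; python3 go.py 557.5 14.5 4.5; python3 -m crank '[[0.03,0,0,0,-1],[0,0,0,0,-1]]'; python3 go.py 557.5 14.5 4.5
```

```text
clock: 30.12
tool_pos: [557.7, 14.1, 5.5]
eef_rot: [166.7, 85.6, 171.0]
ft_force: [-0.1, -0.1, -1.3]
gripper_width: 0.308
t 30.12 p [557.7  14.1   5.5] toolx [-0.076  0.012 -0.997] jaw yaw 4.4 tooly [-0.07  1.    0.02] w 0.31 F [-0.1 -0.1 -1.3] j6 -7
units xyz [ 0.017  0.006 -0.001]
turn units (about down = -dyaw if x down) -1.14
clock: 30.38
tool_pos: [557.9, 14.1, 4.5]
eef_rot: [166.7, 85.6, 171.0]
ft_force: [-1.3, -0.4, 3.3]
gripper_width: 0.311
t 30.38 p [557.9  14.1   4.5] toolx [-0.075  0.012 -0.997] jaw yaw 4.4 tooly [-0.07  1.    0.02] w 0.31 F [-1.3 -0.4  3.3] j6 -7
units xyz [ 0.001  0.007 -0.006]
turn units (about down = -dyaw if x down) -1.14
```

Contact (Fz +3.3). Release and retreat.

```bash
python3 -m crank '[[0,0,0,0,0.3],[0,0,0,0,0.3],[0,0,0,0,0.3],[-0.4,0,0,0,0.3],[-0.6,0,0,0,0.3],[-1,0,0,0,0.6],[-1,0,0,0,0.6],[0,0,0,0,0.6]]'; python3 -m crank '[[0,0.9,0,0,0.6],[0,0.9,0,0,0.6],[0,0.9,0,0,0.6],[0,0.9,0,0,0.6],[0,0.9,0,0,0.6],[0,0.9,0,0,0.6],[0,0.5,0,0,0.6],[0,0,0,0,0.6]]'; python3 pic.py side c2;python3 pic.py top c3
python3 - <<'E'
from h import *
s=dict(np.load("last_top.npz"));s0=dict(np.load("top0.npz")); q=dict(np.load("last_side.npz"));P=cloud(s);Q=cloud(q)
mo=np.array([580.4,-97.3]);a=np.radians(11.2);R=np.array([[np.cos(a),np.sin(a)],[-np.sin(a),np.cos(a)]])
v,u=np.indices(P.shape[:2])
for n,c,lo,hi,h,r in(("gear",(561,13),13,30,22,36),("bushtop",(561,13),41,57,50,30),("bearing",(538,126),72,88,79,34),("cap",(681,-78),24,42,34,35)):
    m=(np.hypot(P[...,0]-c[0],P[...,1]-c[1])<r)&(P[...,2]>lo)&(P[...,2]<hi)
    e=((u[m].min()+u[m].max())/2,(v[m].min()+v[m].max())/2) if m.any() else (0,0)
    x=ray(s,e,h)[0]; m2=(np.hypot(Q[...,0]-c[0],Q[...,1]-c[1])<r)&(Q[...,2]>lo)&(Q[...,2]<hi)
    print(n,m.sum(),x.round(1),"med z",np.median(P[m][:,2]).round(1) if m.any() else 0,"rel motor",(R@(x[:2]-mo)).round(1),"side",m2.sum(),np.percentile(Q[m2],[2,98],axis=0).mean(0).round(1) if m2.any() else 0)
for n,uv,h in(("tin",(390,190),50),("plug",(349,237),55),("wheel",(139,184),24)):
    for S in(s0,s):
        m,_=top(S,uv,16,h*.6); g=(u[m].mean(),v[m].mean()); print(n,ray(S,g,h)[0].round(1))
im=cv2.resize(q["img"][130:240,200:350],None,fx=5,fy=5,interpolation=cv2.INTER_CUBIC); cv2.imwrite("pics/c4.png",im[:,:,::-1])
E
```

```text
clock: 31.38
tool_pos: [571.5, 11.9, 188.6]
eef_rot: [166.8, 85.5, 171.1]
ft_force: [-0.2, -0.1, -1.3]
gripper_width: 0.798
clock: 32.38
tool_pos: [541.9, 374.3, 188.9]
eef_rot: [169.4, 85.2, 173.6]
ft_force: [0.3, -0.5, 0.3]
gripper_width: 0.801
gear 211 [561.9  14.3  22. ] med z 23.3 rel motor [  3.6 113.1] side 216 [560.8  10.4  21.7]
bushtop 93 [561.8  16.4  50. ] med z 50.6 rel motor [  3.8 115.2] side 92 [560.2  15.8  48.2]
bearing 328 [539.9 127.1  79. ] med z 79.7 rel motor [  3.9 228. ] side 231 [538.2 126.   78.2]
cap 333 [681.4 -75.9  34. ] med z 34.4 rel motor [103.3   1.4] side 326 [681.5 -77.3  31.6]
tin [ 562.7 -386.2   50. ]
tin [ 562.5 -386.2   50. ]
plug [ 439.1 -277.5   55. ]
plug [ 439.2 -277.5   55. ]
wheel [565.4 278.   24. ]
wheel [565.3 277.8  24. ]
```

View pics/c4.png

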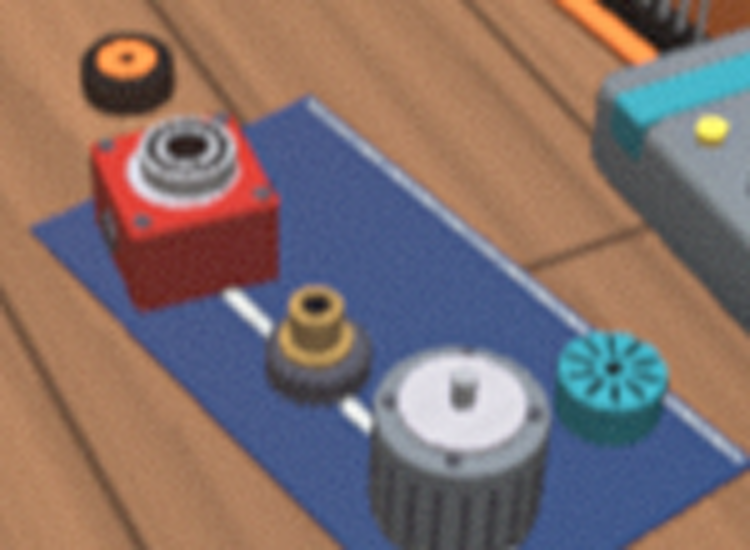

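View pics/c3.png

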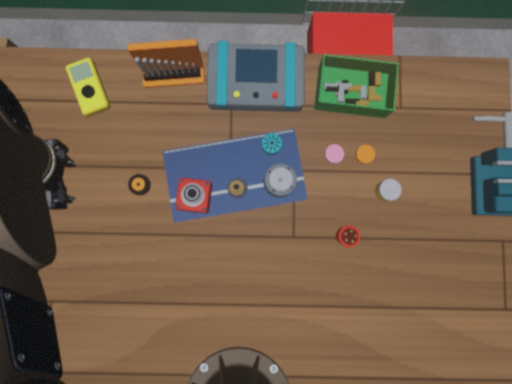

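All the parts are placed and upright: the bush is 2–3 mm from the gear's centre, and the bystanders haven't moved. Handing in.

```bash
python3 -m crank '[[0,0,0,0,0.6],[0,0,0,0,0.6]]'; python3 -c "
from rig import ticket; print(ticket.hand_in())"
```

```text
clock: 32.72
tool_pos: [542.6, 369.9, 188.7]
eef_rot: [170.5, 85.2, 174.5]
ft_force: [-0.5, -0.1, -0.5]
gripper_width: 0.797
the job is handed in; nothing more can be done
None
```

All four parts are in place on the mat, and I handed the job in at about 33 s; no verdict was reported.

| Part | Last check in both cameras | Limit |
|---|---|---|
| Gear | about 4 mm from midway between motor and gearbox | 15 mm |
| Bush | 2–3 mm from the gear's centre by the top view; about 5 mm by the side view, where the bush partly hides the gear | 10 mm |
| Bearing | about 4 mm (top view) or 2 mm (side view) from the gearbox's centre | 12 mm |
| Cap | 103 mm behind the motor's centre (about 33 mm of clear mat), 1 mm sideways | 85–115 mm behind, 15 mm sideways |

All four parts looked upright and released, with the arm well clear. The plug, tin and wheel were within 0.3 mm of where they started.

- **Height reading:** The reported tool height was about 31 mm lower than where the cameras showed the fingertips. My first grasp closed on air above the cap without disturbing it. I then set heights from the pictures and the force reading.
- **Tool tilt:** The tool slowly tilted to nearly 5° during the moves, which I could not correct. I allowed for it when placing the bush.

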